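Probe-test the door-call panels from the lidded organiser

ROBOT

A 6-joint arm with a two-finger parallel gripper is mounted at the origin on the work surface. World frame = base frame: x ahead of the robot, y to its left, z up, the work surface at z = 0. Lengths are in m, angles in rad, forces in N, time in s.
With the tool pointing down it reaches from about 0.375 to 0.9 m from the base axis. Payload 3.1 kg.
Tool frame: the origin (TCP) lies midway between the tips of the shut fingers; the grasp point (between the pads) lies 19 mm behind it; x points along the fingers, z is the direction in which the jaws open and shut, and the axes are right-handed (so a half turn about x gives the same grasp; the last joint's range is limited). The gripper opens to 87 mm and grips with 3 to 60 N. Pads are 19 mm wide; open, the fingers measure 117 mm over their backs; the gripper's body (75 mm by 190 mm) begins 51 mm behind the grasp point.
Start: joints at [0.942, 0.527, 1.433, -0, 1.181, -0.178], TCP at [0.272, 0.563, 0.193] pointing down, gripper open.
Joint ranges: [-3.08, 3.08], [-0.75, 2.2], [0.22, 2.44], [-1.43, 4.57], [0, 2.65], [-2.85, 2.85]. Speed limits (rad/s): [2.79, 2.79, 3.14, 3.14, 3.14, 3.14].

INTERFACE

Orientations are given as a unit quaternion [x, y, z, w].
In Python, from rig import robot, optics, workorder gives the robot as it stands.
- The arm moves only by the tool arm_command, never from a script. Its argument "plan" is a list of rows, each a list of 7 numbers: the shift along the tool's x, y, z in cm, then the turn, a rotation vector about the tool's x, y, z in rad, then the finger opening in cm, from 0 to 8.7. In form: [[x, y, z, ax, ay, az, gripper], ...]. A call has 1 to 12 rows; each row shifts and turns the pose as measured when the row begins, along the tool's axes as they then stand; what a row does not reach is not made up. A row lasts 1/8 s, in which the tool goes at most 62.5 mm and 10.7 degrees, less where a joint would pass 70% of its speed; a pose out of reach is approached as far as the arm can. A call with a gripper value outside its range is refused whole. The fingers move at their own pace and stop on an object; "grip_force" is the grip in N (left out, the last holds). Time passes only in rows, so rows that do not move let the fingers close. It gives the time, the measured TCP pose, the force and the opening at its end, in the units of the state.
- robot.get_obs(): the state, without advancing time (a new reading comes with each control period).
- optics.camera(name): name is "side" or "top" or "wrist"; returns (picture, depth): 400x640x3 uint8, blue, green, red; 400x640 float32, m along the optical axis (not along the pixel's ray), 0 where there is no reading.
- optics.camera_info(name): a dict with "mtx" (3x3 intrinsics, pixels), "position" and "rotation" of the camera in the world; the wrist camera has in their place "tool_from_camera" (4x4, takes a point from camera to tool coordinates, whose origin is the TCP and whose axes are the tool frame's). Camera axes: x right, y down, z forward; pixel columns grow to the right and rows downward; lengths in m; the calibration is good to about 2 mm. A picture is of the moment at which its call begins: read the wrist's pose just before it. camera_info takes no time and is no camera call.
- workorder.hand_in(): hands the job in, once; it reports no verdict.
The state is a dict: "time": time; "q": joint angles; "joint_velocities": joint speeds; "joint_torque": joint torques, N m; "position": TCP position; "tool_rot": TCP orientation; "ft_force": force on the tool from outside, world axes, zero at the start; "moment": the same for the moment, N m; "grip_width": finger opening in m.
Only numpy, scipy, OpenCV 4.12 (cv2) and the standard library are available. Lean on these libraries where they do the work, as an engineer would, in place of code of your own. Each camera call takes 0.05 s, during which the arm holds its last target. There are 200 camera calls.

TASK

Open only the organiser lid that bears the probe emblem, take out the test probe, and check every door-call panel lying on the bench: panel with the fewest keys first and the most keys last, on each hold the probe slanting tip-down and rest its tip for a full second on the round brass pad and then on the square one, without jabbing hard. Then lay the probe back inside its compartment and close the lid fully; keep the other lids shut, leave the panels lying flat on the bench and the other things where they are.

Things in the scene. Friction and masses are not known exactly. Their poses are not given: they have to be found in the camera images.
- comp_probe: The probe's compartment: fixed grey box 112 (x) x 89 (y) x 34 mm high, walls and floor 4 mm, in a row along y of four alike (pitch 91.5 mm) in any place. Its black lid bears a raised aluminium probe emblem (thick handle, thin stem, point); the others a disc, a cross, two dots. Origin: centre of its underside, 6 mm above the bench; x points from the opening edge to the hinge edge.
- lid_probe (a joint): Angle of the probe compartment's lid in rad: 0 closed, grows as its front edge is raised, 1.6 fully open (just past upright). A light lid (70 g, 114 x 87 x 5 mm) on a stiff hinge: it stays at any angle where it is left; about 1 N at the front edge moves it.
- lid_probe_bar (a point): Centre of that lid's handle: round steel bar, 14 mm thick, 34 mm long along y, on a 10 x 14 mm post; can be pinched by its ends from above and turns between the fingers as the lid swings. It is 95 mm from the hinge line and 27 mm above the lid's underside. The hinge line runs along y at the lid's underside, 56 mm along +x and 34.5 mm up from comp_probe.
- lid_disc (a joint): Angle in rad of the lid whose emblem is a raised disc: same lid and handle as the probe's; 0 closed. Must stay closed.
- lid_cross (a joint): Angle in rad of the lid whose emblem is a raised cross: same lid and handle as the probe's; 0 closed. Must stay closed.
- lid_dots (a joint): Angle in rad of the lid whose emblem is two raised dots: same lid and handle as the probe's; 0 closed. Must stay closed.
- probe_grip (a point): Centre of the test probe's handle: a black square bar 52 x 16 x 16 mm; the probe (60 g) is loose and lies flat in its compartment with its tip towards the hinge. x axis points along the probe to its tip. The steel stem (8 mm thick) runs on from the handle's front; whole length 90 mm.
- probe_tip (a point): The rounded tip of the probe (radius 4 mm), on the probe's axis 64 mm ahead of the handle's centre.
- panel1: Door-call panel with one black key (key: 10 x 40 x 3 mm bar) across its middle: loose flat aluminium box 110 (x) x 60 (y) x 26 mm high, 350 g, lying on the bench; origin at the centre of its underside. None if absent.
- panel1_round (a point): Centre of the top of that panel's round brass test pad (diameter 20 mm, 2 mm proud; top 28 mm above the bench), 43 mm from the panel's centre along its +x.
- panel1_square (a point): Centre of the top of that panel's square brass test pad (20 mm, 2 mm proud), 43 mm from the panel's centre along its -x.
- panel2: Door-call panel with two black keys (key: 10 x 40 x 3 mm bar) across its middle: loose flat aluminium box 110 (x) x 60 (y) x 26 mm high, 350 g, lying on the bench; origin at the centre of its underside. None if absent.
- panel2_round (a point): Centre of the top of that panel's round brass test pad (diameter 20 mm, 2 mm proud; top 28 mm above the bench), 43 mm from the panel's centre along its +x.
- panel2_square (a point): Centre of the top of that panel's square brass test pad (20 mm, 2 mm proud), 43 mm from the panel's centre along its -x.
- panel3: Door-call panel with three black keys (key: 10 x 40 x 3 mm bar) across its middle: loose flat aluminium box 110 (x) x 60 (y) x 26 mm high, 350 g, lying on the bench; origin at the centre of its underside. None if absent.
- panel3_round (a point): Centre of the top of that panel's round brass test pad (diameter 20 mm, 2 mm proud; top 28 mm above the bench), 43 mm from the panel's centre along its +x.
- panel3_square (a point): Centre of the top of that panel's square brass test pad (20 mm, 2 mm proud), 43 mm from the panel's centre along its -x.
- panel4: Door-call panel with four black keys (key: 10 x 40 x 3 mm bar) across its middle: loose flat aluminium box 110 (x) x 60 (y) x 26 mm high, 350 g, lying on the bench; origin at the centre of its underside. None if absent.
- panel4_round (a point): Centre of the top of that panel's round brass test pad (diameter 20 mm, 2 mm proud; top 28 mm above the bench), 43 mm from the panel's centre along its +x.
- panel4_square (a point): Centre of the top of that panel's square brass test pad (20 mm, 2 mm proud), 43 mm from the panel's centre along its -x.
- hammer: Small aluminium hammer lying on the bench; bystander.
- anchor_jar: White plastic wall-anchor jar, 60 mm across, 75 mm tall; bystander.
- coaster: White ceramic coaster, 90 mm across, 9 mm thick; bystander.
- marker: Grey marker pen, 16 mm thick, 120 mm long, lying on the bench; bystander (not the probe).
Mind the look-alikes: they are no part of the job. Leave any green look-alike of the panel3 alone.

How it is judged:
On the way, in this order (a step that is already met when the one before it is completed fails the run):
1. the lid of the probe compartment is raised well open (over 1.2 rad) (value of joint lid_probe above 1.2 rad), for 0.2 s.
2. the tip of the held probe rests on the round pad of the panel with 1 key (tip within 10 mm of the pad centre, touching, handle higher than the tip: its centre over 42 mm above the panel underside) (distance between probe_tip and panel1_round below 0.01 m and contact force between probe and panel1 above 0.15 N and z of probe_grip in the frame of panel1 above 0.042 m), for 0.7 s.
3. the tip of the held probe rests on the square pad of the panel with 1 key (tip within 10 mm of the pad centre, touching, handle higher than the tip: its centre over 42 mm above the panel underside) (distance between probe_tip and panel1_square below 0.01 m and contact force between probe and panel1 above 0.15 N and z of probe_grip in the frame of panel1 above 0.042 m), for 0.7 s.
4. the tip of the held probe rests on the round pad of the panel with 2 keys (tip within 10 mm of the pad centre, touching, handle higher than the tip: its centre over 42 mm above the panel underside) (distance between probe_tip and panel2_round below 0.01 m and contact force between probe and panel2 above 0.15 N and z of probe_grip in the frame of panel2 above 0.042 m), for 0.7 s.
5. the tip of the held probe rests on the square pad of the panel with 2 keys (tip within 10 mm of the pad centre, touching, handle higher than the tip: its centre over 42 mm above the panel underside) (distance between probe_tip and panel2_square below 0.01 m and contact force between probe and panel2 above 0.15 N and z of probe_grip in the frame of panel2 above 0.042 m), for 0.7 s.
6. the tip of the held probe rests on the round pad of the panel with 3 keys (tip within 10 mm of the pad centre, touching, handle higher than the tip: its centre over 42 mm above the panel underside) (distance between probe_tip and panel3_round below 0.01 m and contact force between probe and panel3 above 0.15 N and z of probe_grip in the frame of panel3 above 0.042 m), for 0.7 s.
7. the tip of the held probe rests on the square pad of the panel with 3 keys (tip within 10 mm of the pad centre, touching, handle higher than the tip: its centre over 42 mm above the panel underside) (distance between probe_tip and panel3_square below 0.01 m and contact force between probe and panel3 above 0.15 N and z of probe_grip in the frame of panel3 above 0.042 m), for 0.7 s.
8. the tip of the held probe rests on the round pad of the panel with 4 keys (tip within 10 mm of the pad centre, touching, handle higher than the tip: its centre over 42 mm above the panel underside) (distance between probe_tip and panel4_round below 0.01 m and contact force between probe and panel4 above 0.15 N and z of probe_grip in the frame of panel4 above 0.042 m), for 0.7 s.
9. the tip of the held probe rests on the square pad of the panel with 4 keys (tip within 10 mm of the pad centre, touching, handle higher than the tip: its centre over 42 mm above the panel underside) (distance between probe_tip and panel4_square below 0.01 m and contact force between probe and panel4 above 0.15 N and z of probe_grip in the frame of panel4 above 0.042 m), for 0.7 s.
At the end, for the whole second after the job is handed in: The probe lies at rest wholly inside its own compartment, that lid is closed (below 0.08 rad), the other three lids are closed (below 0.1 rad), and every panel lies flat on the bench (value of joint lid_probe below 0.08 rad and value of joint each of lid_disc, lid_cross, lid_dots below 0.1 rad and x of probe_grip in the frame of comp_probe between -0.056 and 0.056 m and y of probe_grip in the frame of comp_probe between -0.0445 and 0.0445 m and z of each of probe_grip, probe_tip in the frame of comp_probe below 0.034 m and x of probe_tip in the frame of comp_probe between -0.056 and 0.056 m and y of probe_tip in the frame of comp_probe between -0.0445 and 0.0445 m and linear speed of probe below 0.02 m/s and angle between each of panel1, panel2, panel3, panel4's own z axis and vertical below 0.15 rad and height (world z) of each of panel1, panel2, panel3, panel4 below 0.01 m); the robot touches nothing.
It fails at once if another lid than the probe's is opened (over 0.2 rad) (value of joint any of lid_disc, lid_cross, lid_dots above 0.2 rad).
It fails at once if the hammer, jar, coaster or marker is moved more than 5 cm (distance of any of hammer, anchor_jar, coaster, marker from where it was at the start of the episode above 0.05 m).
It fails at once if the probe is jabbed into a panel (over 40 N) (contact force between probe and panel1 above 40 N or contact force between probe and panel2 above 40 N or contact force between probe and panel3 above 40 N or contact force between probe and panel4 above 40 N).
Of panel1, panel2, panel3, panel4 only 2 to 4 are there at a start; the rules pass over those that are not, and their reading is None.
At some moment in a run one of panel1, panel2, panel3, panel4 may be knocked a few centimetres aside while the robot is not near it.
Once in a run the grip may slacken for a moment while it holds something.
It also fails if it takes over 210 s, if anything falls off the work surface, if the arm or the gripper's body presses on something with over 40 N, if the wrist force passes 120 N, or if a joint passes its speed limit or range.

## Working session

There is one attempt and no reset: what is moved stays moved. The work goes in short steps, Python scripts to look and compute and a tool call to move; the robot and the scene stay as the last step left them, time stands still between calls to the robot, and variables do not carry over. Pictures are saved under pics/ and viewed, about 12 in all and at most 16, crops included, and the job is handed in when it is done.

Besides the shell and the picture viewer there is one more tool, called after "Call:" as a command line: name --pt "numbers of a row" for each row, then --argument value for the rest. arm_command: Moves the arm, as the interface text tells. Its arguments: {"type":"object","properties":{"plan":{"type":"array"},"grip_force":{"type":"number"}},"required":["plan"]}

```bash
ls; mkdir -p pics; python3 - <<'E'
from rig import robot, optics, workorder
import cv2
o=robot.get_obs(); print(o)
for n in ("top","side","wrist"):
    im,d=optics.camera(n); cv2.imwrite(f"pics/a_{n}.png",im)
    i=optics.camera_info(n); print(n,i)
E
```

```text
pics
{'time': 0.0, 'q': array([ 9.41522643e-01,  5.28494517e-01,  1.43388526e+00,  3.38299935e-05,
        1.18141442e+00, -1.78493236e-01]), 'joint_velocities': array([-0.00048708, -0.00165362,  0.00145999,  0.00028089,  0.00154677,
        0.00104236]), 'joint_torque': array([ 1.43398724e-03, -4.40053225e+01, -1.76589721e+01,  6.33807667e-02,
        5.83010016e-02, -1.71459087e-04]), 'position': array([0.27177779, 0.56193411, 0.19175973]), 'tool_rot': array([-0.37588557,  0.59982542,  0.37532649,  0.59837239]), 'ft_force': array([-0.21281969, -0.20219487,  0.56639956]), 'moment': array([ 0.02237331, -0.01224135,  0.02689306]), 'grip_width': 0.08712362743646844}
top {'mtx': array([[449.07360712,   0.        , 314.17667439],
       [  0.        , 449.07360712, 195.257407  ],
       [  0.        ,   0.        ,   1.        ]]), 'position': array([ 0.30504855, -0.06228137,  1.44917714]), 'rotation': array([-0.69769734,  0.71173657, -0.05732945,  0.05798973])}
side {'mtx': array([[493.79584221,   0.        , 317.59389175],
       [  0.        , 493.79584221, 201.63590342],
       [  0.        ,   0.        ,   1.        ]]), 'position': array([ 0.18064099, -1.09819563,  0.77862463]), 'rotation': array([ 0.86826991, -0.13454751,  0.08657841, -0.46958333])}
wrist {'mtx': array([[291.06617755,   0.        , 318.11021635],
       [  0.        , 291.06617755, 204.0165006 ],
       [  0.        ,   0.        ,   1.        ]]), 'tool_from_camera': array([[-2.00922095e-04, -2.57008207e-01,  9.66409200e-01,
        -1.92111222e-01],
       [-3.85348011e-04, -9.66409128e-01, -2.57008268e-01,
         7.02437155e-02],
       [ 9.99999906e-01, -4.24042502e-04,  9.51353451e-05,
        -3.09662373e-04],
       [ 0.00000000e+00,  0.00000000e+00,  0.00000000e+00,
         1.00000000e+00]])}
```

View pics/a_top.png

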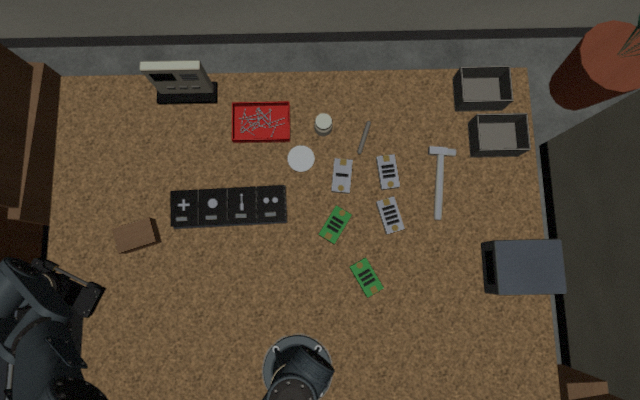

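View pics/a_side.png

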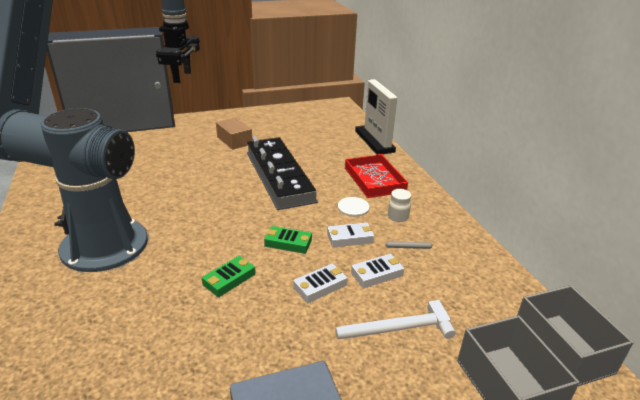

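The top view shows the organiser with its lids at (183,205) cross, (212,203) disc, (241,202) probe and (270,201) dots, hinge side up. There are three silver panels at (342,175), (388,172) and (390,214), and two green look-alikes at (336,225) and (367,278).

The bystanders are the marker at (364,137), the hammer at (440,180), the coaster at (301,158) and the jar at (323,122).

Candidates for the lid are the four at those pixels; by its emblem I take the one at (241,202). I'll check the key counts and the emblem in a close crop.

```bash
cat > h.py <<'E'
from rig import robot, optics, workorder
import numpy as np, cv2
from scipy.spatial.transform import Rotation as R
np.set_printoptions(precision=4,suppress=True)
def cam(n):
    """picture, depth, K, T(world from camera)"""
    o=robot.get_obs(); im,d=optics.camera(n); i=optics.camera_info(n); T=np.eye(4)
    if n=="wrist":
        T[:3,:3]=R.from_quat(o["tool_rot"]).as_matrix(); T[:3,3]=o["position"]; T=T@i["tool_from_camera"]
    else:
        T[:3,:3]=R.from_quat(i["rotation"]).as_matrix(); T[:3,3]=i["position"]
    return im,d,i["mtx"],T
def plane(uv,z,K,T):
    uv=np.atleast_2d(uv).astype(float)
    r=(np.c_[uv,np.ones(len(uv))]@np.linalg.inv(K).T)@T[:3,:3].T
    return T[:3,3]+r*((z-T[2,3])/r[:,2])[:,None]
def cloud(d,K,T):
    v,u=np.mgrid[:d.shape[0],:d.shape[1]]
    p=np.stack([(u-K[0,2])/K[0,0]*d,(v-K[1,2])/K[1,1]*d,d],-1)
    return p@T[:3,:3].T+T[:3,3]
def px(P,K,T):
    c=(np.atleast_2d(P)-T[:3,3])@T[:3,:3]; return (c/c[:,2:])@K.T[:,:2]
def st():
    o=robot.get_obs(); m=R.from_quat(o["tool_rot"]).as_matrix()
    print("t %.2f"%o["time"],"pos",o["position"],"F",o["ft_force"],"w %.4f"%o["grip_width"],"q",o["q"]); print("toolx",m[:,0],"y",m[:,1],"z",m[:,2]); return o,m
E
python3 - <<'E'
from h import *
im,d,K,T=cam("top")
c=cv2.resize(im[100:300,160:425],None,fx=3,fy=3,interpolation=cv2.INTER_CUBIC)
cv2.imwrite("pics/b.png",cv2.convertScaleAbs(c,alpha=1.6))
hsv=cv2.cvtColor(im,cv2.COLOR_BGR2HSV); P=cloud(d,K,T)
for n,m,z in (("light",cv2.inRange(hsv,(0,0,105),(180,45,255)),.026),("green",cv2.inRange(hsv,(45,120,50),(85,255,255)),.026),("dark",cv2.inRange(hsv,(0,0,0),(180,255,55)),.0455)):
    m=cv2.morphologyEx(m,cv2.MORPH_CLOSE,np.ones((5,5)))
    for k in cv2.findContours(m,0,2)[0]:
        if 80<cv2.contourArea(k)<8000:
            r=cv2.minAreaRect(k); b=plane(cv2.boxPoints(r),z,K,T); x,y=map(int,r[0])
            print(n,np.round(r[0]),"c",b.mean(0)[:2],"size",np.linalg.norm(b[0]-b[1]).round(3),np.linalg.norm(b[1]-b[2]).round(3),"depthz",np.median(P[y-4:y+5,x-4:x+5,2]).round(4))
print("organiser cloud z>.02 bounds by px region")
q=P[180:235,165:295].reshape(-1,3); s=q[(q[:,2]>.03)&(q[:,2]<.09)]
for a in (.044,.05,.06,.07): 
    t=s[(s[:,2]>a)]; print(a,len(t),t.min(0),t.max(0))
E
```

```text
light [390. 215.] c [ 0.4721 -0.3049] size 0.058 0.11 depthz 0.0277
light [341. 175.] c [ 0.6045 -0.1529] size 0.11 0.061 depthz 0.0275
light [388. 171.] c [ 0.6146 -0.3042] size 0.059 0.109 depthz 0.0287
light [442. 182.] c [ 0.5745 -0.4779] size 0.082 0.24 depthz 0.0222
light [301. 158.] c [ 0.6635 -0.0212] size 0.086 0.087 depthz 0.01
light [323. 122.] c [ 0.784  -0.0972] size 0.053 0.062 depthz 0.0755
light [169.  65.] c [0.9952 0.4163] size 0.2 0.033 depthz 0.1995
green [366. 277.] c [ 0.2785 -0.2191] size 0.059 0.107 depthz 0.0278
green [335. 224.] c [ 0.4451 -0.1269] size 0.11 0.057 depthz 0.028
dark [298. 370.] c [ 0.0095 -0.0032] size 0.162 0.213 depthz 0.3224
dark [366. 277.] c [ 0.2781 -0.2184] size 0.036 0.038 depthz 0.028
dark [489. 268.] c [ 0.2995 -0.5983] size 0.044 0.162 depthz 0.0643
dark [145. 241.] c [0.4014 0.4662] size 0.139 0.072 depthz 0.0595
dark [335. 224.] c [ 0.444  -0.1263] size 0.039 0.035 depthz 0.0278
dark [390. 215.] c [ 0.4699 -0.301 ] size 0.036 0.054 depthz 0.0277
dark [228. 206.] c [0.5067 0.2094] size 0.368 0.121 depthz 0.0449
dark [388. 171.] c [ 0.611  -0.3003] size 0.036 0.039 depthz 0.0289
dark [490. 111.] c [ 0.8051 -0.6426] size 0.232 0.315 depthz 0.0212
dark [184.  87.] c [0.9073 0.3575] size 0.216 0.145 depthz 0.0769
organiser cloud z>.02 bounds by px region
0.044 2953 [0.4472 0.0292 0.044 ] [0.5717 0.3911 0.0811]
0.05 547 [0.4489 0.0292 0.05  ] [0.5681 0.3884 0.0811]
0.06 208 [0.4599 0.0559 0.0606] [0.5074 0.3656 0.0811]
0.07 154 [0.4599 0.0559 0.0701] [0.4822 0.364  0.0811]
```

View pics/b.png

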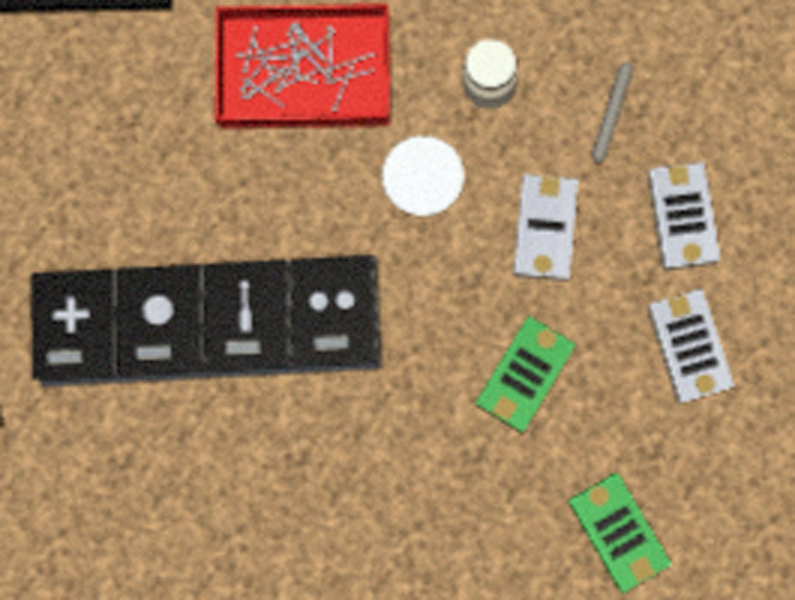

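The crop confirms it. The probe emblem is on the third lid, with its bar at crop (243,347), full (241,216). The silver panels have 1, 3 and 4 keys and panel2 is absent. Every round pad is on the side nearer the robot. Next I measure the bars and plan a look pose above the organiser.

```bash
cat >> h.py <<'E'
def down(yaw_z, tilt=0.):
    """tool rotation: fingers down, jaw (tool z) horizontal at heading yaw_z, then tilted by tilt about tool z"""
    z=np.array([np.cos(yaw_z),np.sin(yaw_z),0]); x=np.array([0,0,-1.]); y=np.cross(z,x)
    return R.from_matrix(np.c_[x,y,z])*R.from_rotvec([0,0,tilt])
def rows(p,rot,g,n=None,vmax=5.5,wmax=.17):
    """print rows (cm, rad) from measured pose to world pose p, rot: straight line and even turn"""
    o=robot.get_obs(); p0=np.array(o["position"]); r0=R.from_quat(o["tool_rot"]); dr=(r0.inv()*rot).as_rotvec()
    L=np.linalg.norm(p-p0)*100; n=n or int(max(np.ceil(L/vmax),np.ceil(np.linalg.norm(dr)/wmax),1))
    print("dist cm %.2f turn %.3f n %d"%(L,np.linalg.norm(dr),n))
    out=[]
    for i in range(n):
        ri=r0*R.from_rotvec(dr*i/n); s=ri.inv().apply((np.array(p)-p0)/n)*100
        out.append([round(float(v),2) for v in s]+[round(float(v),3) for v in dr/n]+[g])
    print(str(out).replace(" ",""))
E
python3 - <<'E'
from h import *
o,m=st()
im,d,K,T=cam("top"); P=cloud(d,K,T); hsv=cv2.cvtColor(im,cv2.COLOR_BGR2HSV)
m=cv2.inRange(hsv,(0,0,75),(180,60,255)); m[:180]=0; m[230:]=0; m[:,:170]=0; m[:,290:]=0
B=[]
for k in cv2.findContours(m,0,2)[0]:
    M=cv2.moments(k)
    if M["m00"]>4:
        c=(M["m10"]/M["m00"],M["m01"]/M["m00"]); z=.0745 if c[1]>208 else .0475
        w=plane(c,z,K,T)[0]; print(np.round(c,1),M["m00"],w)
        if c[1]>208:B.append(w)
B=np.array(B); B=B[np.argsort(B[:,1])]; print("pitch",np.linalg.norm(np.diff(B,axis=0),axis=1))
v=B[-1]-B[0]; yaw=np.arctan2(v[1],v[0]); print("row yaw",yaw)
b=B[1]; X=np.array([np.sin(yaw),-np.cos(yaw),0]); print("X",X)
# look pose: 0.2 above bar, hand shifted toward hinge
rows(np.array([b[0],b[1],.0])+X*.04+[0,0,.25],down(yaw),8.7)
E
```

```text
t 0.20 pos [0.272  0.5622 0.1921] F [0.2018 0.1537 0.2136] w 0.0871 q [ 0.9415  0.5282  1.4334 -0.      1.1814 -0.1785]
toolx [-0.0008 -0.0011 -1.    ] y [-0.9001  0.4357  0.0002] z [ 0.4357  0.9001 -0.0014]
[181.2 218.5] 29.0 [0.4672 0.3476 0.0745]
[210.6 217.4] 26.5 [0.4689 0.2571 0.0745]
[240.5 215.5] 27.0 [0.4729 0.1649 0.0745]
[270.2 213.8] 27.5 [0.4763 0.0734 0.0745]
[212.3 202.9] 60.5 [0.5179 0.2587 0.0475]
[183.3 204.5] 40.0 [0.5148 0.3502 0.0475]
[265.7 200. ] 18.5 [0.5238 0.0902 0.0475]
[274.7 199.6] 19.0 [0.5245 0.0617 0.0475]
[241.4 204.3] 24.5 [0.5116 0.1669 0.0475]
pitch [0.0916 0.0922 0.0905]
row yaw 1.60382431745087
X [0.9995 0.033  0.    ]
dist cm 46.71 turn 0.484 n 9
[[-0.64,-4.33,-2.8,-0.054,-0.0,-0.0,8.7],[-0.64,-4.17,-3.02,-0.054,-0.0,-0.0,8.7],[-0.64,-4.0,-3.24,-0.054,-0.0,-0.0,8.7],[-0.64,-3.82,-3.45,-0.054,-0.0,-0.0,8.7],[-0.64,-3.63,-3.65,-0.054,-0.0,-0.0,8.7],[-0.64,-3.43,-3.84,-0.054,-0.0,-0.0,8.7],[-0.64,-3.22,-4.02,-0.054,-0.0,-0.0,8.7],[-0.64,-3.0,-4.19,-0.054,-0.0,-0.0,8.7],[-0.64,-2.77,-4.34,-0.054,-0.0,-0.0,8.7]]
```

Call:
arm_command --pt "-0.64 -4.33 -2.8 -0.054 0 0 8.7" --pt "-0.64 -4.17 -3.02 -0.054 0 0 8.7" --pt "-0.64 -4.0 -3.24 -0.054 0 0 8.7" --pt "-0.64 -3.82 -3.45 -0.054 0 0 8.7" --pt "-0.64 -3.63 -3.65 -0.054 0 0 8.7" --pt "-0.64 -3.43 -3.84 -0.054 0 0 8.7" --pt "-0.64 -3.22 -4.02 -0.054 0 0 8.7" --pt "-0.64 -3.0 -4.19 -0.054 0 0 8.7" --pt "-0.64 -2.77 -4.34 -0.054 0 0 8.7" --pt "0 0 0 0 0 0 8.7"

```text
time: 1.5
position: [0.5254, 0.1576, 0.2513]
tool_rot: [0.514, -0.485, -0.513, -0.487]
ft_force: [0.7, 0.2, -0.6]
grip_width: 0.0873
```

```bash
python3 - <<'E'
from h import *
st()
im,d,K,T=cam("wrist"); cv2.imwrite("pics/c.png",im); P=cloud(d,K,T)
np.savez("c.npz",d=d,K=K,T=T)
for a,b in ((.04,.055),(.065,.085)):
    s=(P[...,2]>a)&(P[...,2]<b)&(d>0); print(a,s.sum(),np.median(P[s][:,2]))
m=((P[...,2]>.066)&(P[...,2]<.09)&(d>0)).astype(np.uint8)
for k in cv2.findContours(m,0,2)[0]:
    if cv2.contourArea(k)>60:
        r=cv2.minAreaRect(k); b=plane(cv2.boxPoints(r),.0745,K,T); print(np.round(r[0]),b.mean(0),np.linalg.norm(b[0]-b[1]),np.linalg.norm(b[1]-b[2]))
E
```

```text
t 1.50 pos [0.5254 0.1576 0.2513] F [ 0.7227  0.2003 -0.6437] w 0.0873 q [ 0.0879  0.3564  1.556  -0.0003  1.2256 -1.5373]
toolx [ 0.0036  0.     -1.    ] y [-0.9985 -0.0545 -0.0036] z [-0.0545  0.9985 -0.0002]
0.04 20723 0.04586097713799603
0.065 1286 0.07351747007167703
[473. 144.] [0.4657 0.347  0.0745] 0.03710218981573146 0.013558743501212897
[400. 142.] [0.4688 0.2562 0.0745] 0.034590926370940765 0.012197068218712918
[328. 140.] [0.4718 0.1662 0.0745] 0.03329017700371996 0.013333814325985035
[254. 140.] [0.4755 0.0759 0.0745] 0.033253962431767634 0.013319608635639624
```

View pics/c.png

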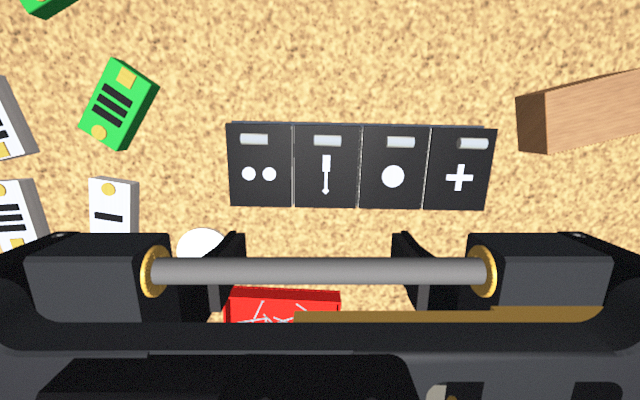

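The wrist view shows the probe lid second from the left, with its emblem at (326,175) and its bar at (328,140). The top and wrist positions of the bar agree to 1–2 mm, and its top at 0.0735 m fits the given size. Moving to above the bar.

```bash
python3 - <<'E'
from h import *
rows(np.array([.4720,.1658,.10]),down(1.607),6.0,n=5)
E
```

```text
dist cm 15.96 turn 0.020 n 5
[[3.02,1.03,0.19,0.004,0.0,0.0,6.0],[3.02,1.03,0.19,0.004,0.0,0.0,6.0],[3.02,1.03,0.18,0.004,0.0,0.0,6.0],[3.02,1.03,0.18,0.004,0.0,0.0,6.0],[3.02,1.03,0.18,0.004,0.0,0.0,6.0]]
```

Call:
arm_command --pt "3.02 1.03 0.19 0.004 0 0 6" --pt "3.02 1.03 0.19 0.004 0 0 6" --pt "3.02 1.03 0.18 0.004 0 0 6" --pt "3.02 1.03 0.18 0.004 0 0 6" --pt "3.02 1.03 0.18 0.004 0 0 6" --pt "0 0 0 0 0 0 6" --grip_force 15

```text
time: 2.3
position: [0.465, 0.173, 0.096]
tool_rot: [-0.509, 0.489, 0.511, 0.49]
ft_force: [0.4, 0.5, 0.1]
grip_width: 0.0602
```

```bash
python3 - <<'E'
from h import *
st()
im,d,K,T=cam("wrist"); P=cloud(d,K,T)
m=((P[...,2]>.066)&(P[...,2]<.09)&(d>0)).astype(np.uint8)
for k in cv2.findContours(m,0,2)[0]:
    if cv2.contourArea(k)>60:
        r=cv2.minAreaRect(k); b=plane(cv2.boxPoints(r),.0745,K,T); print(np.round(r[0]),b.mean(0),np.linalg.norm(b[0]-b[1]),np.linalg.norm(b[1]-b[2]))
rows(np.array([.4720,.1662,.0515]),down(1.607),6.0,n=2)
E
```

```text
t 2.30 pos [0.465 0.173 0.096] F [0.375  0.5009 0.1284] w 0.0602 q [ 0.1281  0.5075  1.8443  0.0048  0.7908 -1.4867]
toolx [-0.0015  0.0033 -1.    ] y [-0.9992 -0.0407  0.0013] z [-0.0406  0.9992  0.0033]
[539. 228.] [0.464  0.345  0.0745] 0.03878116901323229 0.013496291527039732
[424. 227.] [0.4667 0.2556 0.0745] 0.03475748219886094 0.013225536417664505
[309. 227.] [0.4702 0.166  0.0745] 0.013113390330750182 0.032334276940528955
[194. 226.] [0.4733 0.0766 0.0745] 0.036032405349738596 0.01395469001774182
dist cm 4.65 turn 0.006 n 2
[[2.29,-0.23,-0.36,0.002,0.002,0.001,6.0],[2.29,-0.23,-0.36,0.002,0.002,0.001,6.0]]
```

Call:
arm_command --pt "0 -0.6 -0.7 0.004 0.003 0.001 6" --pt "2.2 0 0 0 0 0 6" --pt "2.2 0 0 0 0 0 6" --pt "0 0 0 0 0 0 6"

```text
time: 2.85
position: [0.483, 0.1669, 0.0582]
tool_rot: [0.513, -0.486, -0.505, -0.496]
ft_force: [0.2, 0.4, -0.3]
grip_width: 0.0599
```

```bash
python3 - <<'E'
from h import *
st(); rows(np.array([.4710,.1662,.0515]),down(1.607),6.0,n=1)
E
```

```text
t 2.85 pos [0.483  0.1669 0.0582] F [ 0.2018  0.4018 -0.2664] w 0.0599 q [ 0.1137  0.5835  1.8485 -0.0001  0.691  -1.494 ]
toolx [ 0.0185  0.002  -0.9998] y [-0.9991 -0.0369 -0.0185] z [-0.037   0.9993  0.0014]
dist cm 1.38 turn 0.019 n 1
[[0.65,1.21,-0.02,0.001,0.001,0.019,6.0]]
```

Call:
arm_command --pt "0.1 1.2 0 0 0 0.019 6" --pt "0 0 0 0 0 0 6"

```text
time: 3.1
position: [0.4725, 0.1663, 0.0591]
tool_rot: [0.509, -0.49, -0.509, -0.492]
ft_force: [-0.3, -0.9, 0.3]
grip_width: 0.0601
```

```bash
python3 - <<'E'
from h import *
st(); rows(np.array([.4710,.1662,.0515]),down(1.607),6.0,n=1)
E
```

```text
t 3.10 pos [0.4725 0.1663 0.0591] F [-0.3473 -0.9268  0.2862] w 0.0601 q [ 0.1141  0.5775  1.8604  0.0022  0.701  -1.495 ]
toolx [ 0.0025  0.0017 -1.    ] y [-0.9993 -0.0365 -0.0026] z [-0.0365  0.9993  0.0016]
dist cm 0.78 turn 0.003 n 1
[[0.76,0.15,-0.01,0.0,0.002,0.003,6.0]]
```

Call:
arm_command --pt "0.7 0.12 0 0 0 0 6" --pt "0 0 0 0 0 0 6" --pt "0 0 0 0 0 0 3" --pt "0 0 0 0 0 0 2.5" --pt "0 0 0 0 0 0 2.5" --pt "0 0 0 0 0 0 2.5" --grip_force 15

```text
time: 3.85
position: [0.4723, 0.1665, 0.0529]
tool_rot: [0.51, -0.489, -0.508, -0.493]
ft_force: [0.6, -0.4, 0.1]
grip_width: 0.0296
```

```bash
python3 - <<'E'
from h import *
o,m=st()
# lid arc: bar vector rel. hinge in (X,z): closed (-.095,.027); grasp offset kept constant
X=np.array([np.cos(.036),np.sin(.036)]); r=np.hypot(.095,.027); a0=np.arctan2(.027,-.095)
th=np.linspace(0,1.5,13); f=r*np.cos(a0-th); z=r*np.sin(a0-th)
print(np.c_[th[1:],100*np.diff(z),100*np.diff(f)])
E
```

```text
t 3.85 pos [0.4723 0.1665 0.0529] F [ 0.5761 -0.3992  0.1375] w 0.0296 q [ 0.1144  0.5881  1.8666  0.0022  0.6812 -1.4949]
toolx [ 0.0054  0.002  -1.    ] y [-0.9993 -0.0368 -0.0055] z [-0.0368  0.9993  0.0018]
[[ 0.125   1.1633  0.4107]
 [ 0.25    1.1031  0.5526]
 [ 0.375   1.0256  0.6858]
 [ 0.5     0.9321  0.8083]
 [ 0.625   0.824   0.9182]
 [ 0.75    0.7031  1.0138]
 [ 0.875   0.5712  1.0935]
 [ 1.      0.4304  1.1562]
 [ 1.125   0.2829  1.2008]
 [ 1.25    0.131   1.2268]
 [ 1.375  -0.023   1.2335]
 [ 1.5    -0.1766  1.221 ]]
```

Call:
arm_command --pt "0 0 0 0 0 0 2" --pt "0 0 0 0 0 0 2"

```text
time: 4.1
position: [0.4723, 0.1665, 0.0529]
tool_rot: [0.51, -0.489, -0.508, -0.493]
ft_force: [-0.1, 0.6, 0.8]
grip_width: 0.021
```

```bash
python3 - <<'E'
from h import *
st()
im,d,K,T=cam("wrist"); cv2.imwrite("pics/d.png",im[100:400,120:520])
E
```

```text
t 4.10 pos [0.4723 0.1665 0.0529] F [-0.1367  0.5589  0.8132] w 0.0210 q [ 0.1144  0.5881  1.8666  0.0022  0.6813 -1.4948]
toolx [ 0.0054  0.002  -1.    ] y [-0.9993 -0.0367 -0.0054] z [-0.0367  0.9993  0.0018]
```

View pics/d.png

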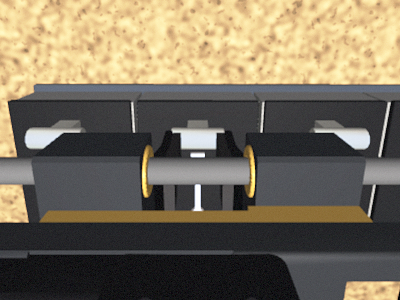

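```bash
python3 - <<'E'
from h import *
o,m0=st()
im,d,K,T=cam("wrist"); P=cloud(d,K,T)
p=o["position"]; x=m0[:,0]
uv=px(np.array([p,p-.019*x,[.4712,.1662,.0675],[.4712,.1662,.0745]]),K,T); print(uv)
c=cv2.resize(im[200:320,250:390],None,fx=5,fy=5,interpolation=cv2.INTER_CUBIC)
c=cv2.convertScaleAbs(c,alpha=1.8,beta=20)
for q,col in zip(uv,((0,0,255),(0,255,0),(255,0,0),(255,0,255))): cv2.circle(c,tuple(int(v) for v in (q-[250,200])*5),6,col,2)
cv2.imwrite("pics/e.png",c)
for u,v in ((317,228),(317,233),(288,236),(288,250),(350,236),(350,250),(292,245)): print(u,v,P[v,u])
E
```

```text
t 4.15 pos [0.4723 0.1665 0.0529] F [ 0.9681 -0.1842  0.8542] w 0.0203 q [ 0.1144  0.5881  1.8666  0.0022  0.6812 -1.4948]
toolx [ 0.0054  0.002  -1.    ] y [-0.9993 -0.0367 -0.0055] z [-0.0368  0.9993  0.0018]
[[318.4288 230.6105]
 [318.4786 240.9166]
 [318.1293 236.8348]
 [318.1572 240.9771]]
317 228 [0.4657 0.1653 0.0658]
317 233 [0.4665 0.1653 0.0729]
288 236 [0.4621 0.1488 0.0907]
288 250 [0.4626 0.1505 0.1084]
350 236 [0.4605 0.1837 0.0916]
350 250 [0.4608 0.1817 0.1102]
292 245 [0.4629 0.152  0.1014]
```

View pics/e.png

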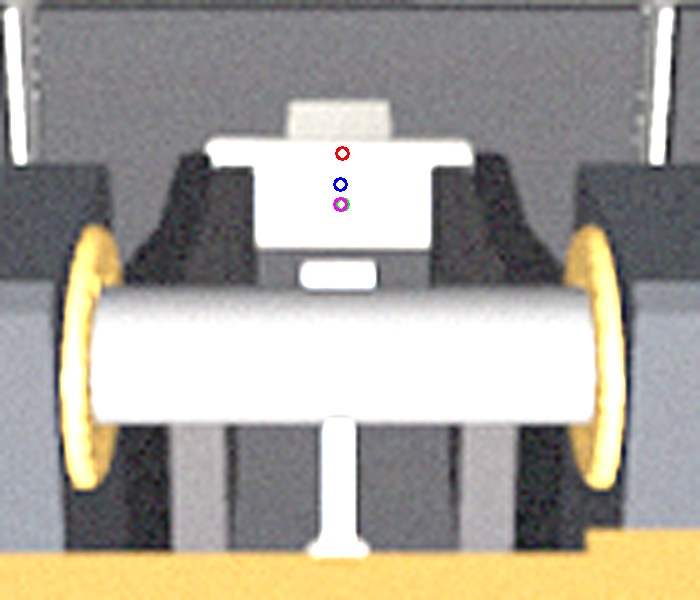

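```bash
python3 - <<'E'
from h import *
o,m0=st()
im,d,K,T=cam("wrist"); P=cloud(d,K,T)
for v in range(224,262,3): print(v,[ "%.3f,%.3f,%.3f"%tuple(P[v,u]) for u in (285,291,296,304,318,340,345)])
E
```

```text
t 4.20 pos [0.4724 0.1665 0.0529] F [-0.772   0.8494 -0.0156] w 0.0202 q [ 0.1144  0.5881  1.8666  0.0022  0.6812 -1.4948]
toolx [ 0.0054  0.002  -1.    ] y [-0.9993 -0.0368 -0.0055] z [-0.0368  0.9993  0.0018]
224 ['0.471,0.142,0.046', '0.471,0.147,0.046', '0.471,0.150,0.045', '0.470,0.156,0.046', '0.467,0.166,0.054', '0.469,0.182,0.046', '0.469,0.186,0.046']
227 ['0.473,0.142,0.045', '0.473,0.147,0.046', '0.473,0.150,0.046', '0.473,0.156,0.046', '0.467,0.166,0.059', '0.472,0.182,0.046', '0.471,0.186,0.046']
230 ['0.475,0.142,0.046', '0.475,0.147,0.046', '0.466,0.152,0.070', '0.466,0.157,0.070', '0.466,0.166,0.070', '0.465,0.180,0.071', '0.474,0.186,0.047']
233 ['0.478,0.142,0.045', '0.462,0.150,0.086', '0.463,0.153,0.083', '0.467,0.157,0.072', '0.467,0.166,0.072', '0.462,0.179,0.083', '0.461,0.181,0.086']
236 ['0.462,0.147,0.091', '0.462,0.151,0.092', '0.463,0.153,0.088', '0.469,0.157,0.073', '0.468,0.166,0.073', '0.462,0.178,0.088', '0.461,0.181,0.091']
239 ['0.461,0.148,0.097', '0.461,0.151,0.097', '0.463,0.153,0.093', '0.470,0.157,0.075', '0.470,0.166,0.075', '0.462,0.178,0.093'
[... 386 characters left out ...]
,0.106', '0.477,0.157,0.073', '0.477,0.166,0.072', '0.463,0.177,0.104', '0.462,0.180,0.105']
251 ['0.462,0.149,0.112', '0.463,0.152,0.109', '0.463,0.155,0.109', '0.491,0.157,0.046', '0.491,0.167,0.046', '0.462,0.177,0.109', '0.462,0.179,0.109']
254 ['0.462,0.150,0.115', '0.463,0.152,0.113', '0.463,0.155,0.112', '0.494,0.157,0.046', '0.492,0.167,0.049', '0.464,0.177,0.109', '0.462,0.179,0.112']
257 ['0.462,0.150,0.119', '0.463,0.153,0.116', '0.463,0.155,0.116', '0.496,0.157,0.046', '0.494,0.167,0.049', '0.465,0.177,0.109', '0.462,0.179,0.115']
260 ['0.439,0.155,0.167', '0.439,0.157,0.167', '0.439,0.158,0.167', '0.439,0.161,0.168', '0.439,0.165,0.167', '0.439,0.171,0.166', '0.439,0.173,0.167']
```

The fingertips' lowest visible point is at z≈0.082 while the TCP reads 0.053, so the fingers passed above the bar. I'll raise the arm and measure where the tips sit at several openings.

Call:
arm_command --pt "-4 0 0 0 0 0 0" --pt "-2 0 0 0 0 0 0" --pt "0 0 0 0 0 0 0" --pt "0 0 0 0 0 0 0"

```text
time: 4.75
position: [0.4711, 0.1662, 0.1131]
tool_rot: [0.509, -0.49, -0.509, -0.492]
ft_force: [0.0, -0.0, -0.0]
grip_width: 0.0007
```

```bash
cat > tip.py <<'E'
from h import *
o,m0=st()
im,d,K,T=cam("wrist"); P=cloud(d,K,T)
L=(P-o["position"])@m0   # tool coordinates
s=(d>0)&(np.abs(L[...,1])<.013)&(L[...,0]>-.06)&(np.abs(L[...,2])<.065)&(P[...,2]>.08)
for sg in (-1,1):
    q=L[s&(sg*L[...,2]>0)]; q=q[np.argsort(q[:,0])]; print("tip",sg,len(q),q[-5:])
E
python3 tip.py
```

```text
t 4.75 pos [0.4711 0.1662 0.1131] F [ 0.0391 -0.0353 -0.0332] w 0.0007 q [ 0.1141  0.4805  1.8249  0.0019  0.8332 -1.4946]
toolx [ 0.0028  0.0017 -1.    ] y [-0.9993 -0.0366 -0.0028] z [-0.0366  0.9993  0.0016]
tip -1 317 [[-0.0301  0.0095 -0.0021]
 [-0.0301  0.0095 -0.0044]
 [-0.0301  0.0095 -0.0033]
 [-0.0296  0.0093 -0.0051]
 [-0.0296  0.0093 -0.0009]]
tip 1 319 [[-0.0301  0.0095  0.0015]
 [-0.0298  0.0094  0.0009]
 [-0.0297  0.0094  0.0044]
 [-0.0296  0.0093  0.005 ]
 [-0.0294  0.0093  0.0039]]
```

Call:
arm_command --pt "0 0 0 0 0 0 4" --pt "0 0 0 0 0 0 4" --pt "0 0 0 0 0 0 4" --pt "0 0 0 0 0 0 4"

```text
time: 5.3
position: [0.4697, 0.166, 0.1108]
tool_rot: [-0.508, 0.491, 0.51, 0.491]
ft_force: [-0.9, -0.1, -0.3]
grip_width: 0.0326
```

```bash
python3 tip.py
```

```text
t 5.30 pos [0.4697 0.166  0.1108] F [-0.8792 -0.1226 -0.2675] w 0.0326 q [ 0.114   0.4845  1.8265  0.0019  0.8325 -1.4946]
toolx [-0.002   0.0012 -1.    ] y [-0.9993 -0.0365  0.0019] z [-0.0365  0.9993  0.0013]
tip -1 481 [[-0.03    0.0082 -0.0163]
 [-0.0298  0.0094 -0.0163]
 [-0.0295  0.0093 -0.0169]
 [-0.0294  0.0086 -0.0164]
 [-0.0287  0.009  -0.0212]]
tip 1 483 [[-0.0297  0.0094  0.0163]
 [-0.0297  0.0094  0.0199]
 [-0.0296  0.0093  0.0175]
 [-0.0295  0.0093  0.0187]
 [-0.0295  0.0093  0.0181]]
```

Whatever the opening, the tips end 29–30 mm behind the stated TCP, so I'll use that measured value. I'll go down in small steps and watch the force.

Call:
arm_command --pt "3 0 0 0 0 0 6" --pt "2.5 0 0 0 0 0 6" --pt "0 0 0 0 0 0 6"

```text
time: 5.72
position: [0.471, 0.1662, 0.0555]
tool_rot: [-0.509, 0.49, 0.509, 0.491]
ft_force: [-0.3, -0.9, -0.1]
grip_width: 0.0578
```

```bash
python3 - <<'E'
from h import *
st(); rows(np.array([.4710,.1662,.0330]),down(1.607),6.0,n=3)
E
```

```text
t 5.72 pos [0.471  0.1662 0.0555] F [-0.3174 -0.8713 -0.1335] w 0.0578 q [ 0.1142  0.5834  1.8649  0.0021  0.6919 -1.4949]
toolx [ 0.0012  0.0015 -1.    ] y [-0.9993 -0.0366 -0.0013] z [-0.0366  0.9993  0.0015]
dist cm 2.25 turn 0.002 n 3
[[0.75,0.0,-0.0,0.0,0.0,0.0,6.0],[0.75,0.0,-0.0,0.0,0.0,0.0,6.0],[0.75,0.0,-0.0,0.0,0.0,0.0,6.0]]
```

Call:
arm_command --pt "0.5 0 0 0 0 0 6" --pt "0.5 0 0 0 0 0 6" --pt "0 0 0 0 0 0 6"

```text
time: 6.1
position: [0.4726, 0.1665, 0.0467]
tool_rot: [0.51, -0.489, -0.508, -0.492]
ft_force: [0.0, -0.4, 0.3]
grip_width: 0.0602
```

Call:
arm_command --pt "0.5 0 0 0 0 0 6" --pt "0.5 0 0 0 0 0 6" --pt "0 0 0 0 0 0 6"

```text
time: 6.48
position: [0.4732, 0.1666, 0.0367]
tool_rot: [0.51, -0.489, -0.508, -0.493]
ft_force: [-0.2, -0.3, -0.3]
grip_width: 0.0602
```

```bash
python3 - <<'E'
from h import *
st(); rows(np.array([.4710,.1662,.0330]),down(1.607),6.0,n=1)
im,d,K,T=cam("wrist"); P=cloud(d,K,T)
s=(d>0)&(abs(P[...,0]-.4625)<.004)&(P[...,2]>.048)&(abs(P[...,1]-.166)<.06); q=P[s]; print(q[np.argsort(q[:,2])][:8])
E
```

```text
t 6.47 pos [0.4732 0.1666 0.0367] F [-0.2391 -0.2853 -0.2869] w 0.0602 q [ 0.1144  0.6191  1.8738  0.0023  0.6422 -1.495 ]
toolx [ 0.0063  0.0021 -1.    ] y [-0.9993 -0.0367 -0.0063] z [-0.0367  0.9993  0.0019]
dist cm 0.44 turn 0.007 n 1
[[0.37,0.22,-0.03,0.0,0.002,0.006,6.0]]
[[0.4654 0.1821 0.0653]
 [0.466  0.1606 0.0658]
 [0.4653 0.1779 0.0659]
 [0.4658 0.1641 0.0659]
 [0.465  0.132  0.0659]
 [0.4662 0.151  0.066 ]
 [0.4654 0.1725 0.066 ]
 [0.4652 0.1784 0.0661]]
```

Call:
arm_command --pt "0.45 0.2 0 0 0 0.006 6" --pt "0 0 0 0 0 0 3" --pt "0 0 0 0 0 0 3" --pt "0 0 0 0 0 0 3" --pt "0 0 0 0 0 0 3" --pt "0 0 0 0 0 0 3" --grip_force 15

```text
time: 7.28
position: [0.4713, 0.1659, 0.0322]
tool_rot: [-0.509, 0.49, 0.509, 0.491]
ft_force: [0.5, -1.0, -0.0]
grip_width: 0.0339
```

Gripped at 33.9 mm, the bar's length. Swinging the lid open along its arc.

Call:
arm_command --pt "-1.16 -0.41 0 0 0 0 3" --pt "-1.1 -0.55 0 0 0 0 3" --pt "-1.03 -0.69 0 0 0 0 3" --pt "-0.93 -0.81 0 0 0 0 3" --pt "-0.82 -0.92 0 0 0 0 3" --pt "-0.7 -1.01 0 0 0 0 3"

```text
time: 8.02
position: [0.5178, 0.1675, 0.0928]
tool_rot: [-0.509, 0.49, 0.509, 0.491]
ft_force: [2.3, -1.3, -10.2]
grip_width: 0.0334
```

```bash
cat > arc.py <<'E'
from h import *
import sys
o,m=st(); p=o["position"]
H=np.array([.4713,.1659])+.095*np.array([np.cos(.036),np.sin(.036)]); zc=.0322-.027  # hinge in TCP-offset terms
def arc(p):
    f=(p[:2]-H)@[np.cos(.036),np.sin(.036)]; z=p[2]-zc; return np.arctan2(.027,-.095)-np.arctan2(z,f),np.hypot(f,z),(p[:2]-H)@[-np.sin(.036),np.cos(.036)]
t,r,l=arc(p); print("theta %.3f radius %.4f (0.0988) lateral %.4f"%(t,r,l))
tg=float(sys.argv[1]); n=int(np.ceil(abs(tg-t)/.125)); a0=np.arctan2(.027,-.095); out=[]
pf,pz=r*np.cos(a0-t),r*np.sin(a0-t)
for th in np.linspace(t,tg,n+1)[1:]:
    f,z=.0988*np.cos(a0-th),.0988*np.sin(a0-th); d=np.array([(f-pf)*np.cos(.036),(f-pf)*np.sin(.036),z-pz]); d[:2]-=np.array([-np.sin(.036),np.cos(.036)])*l/n
    out.append([*np.round(m.T@d*100,2).tolist(),0,0,0,3]); pf,pz=f,z
print(str(out).replace(" ",""))
E
python3 arc.py 1.45
```

```text
t 8.03 pos [0.5178 0.1675 0.0928] F [  2.2978  -1.28   -10.1559] w 0.0334 q [ 0.1069  0.5614  1.7286  0.0013  0.8511 -1.5019]
toolx [ 0.0004  0.001  -1.    ] y [-0.9993 -0.0371 -0.0004] z [-0.0371  0.9993  0.001 ]
theta 0.788 radius 0.1001 (0.0988) lateral -0.0000
[[-0.36,-1.04,-0.0,0,0,0,3],[-0.36,-1.03,-0.0,0,0,0,3],[-0.25,-1.06,-0.0,0,0,0,3],[-0.13,-1.08,-0.0,0,0,0,3],[-0.01,-1.09,-0.0,0,0,0,3],[0.11,-1.08,-0.0,0,0,0,3]]
```

Call:
arm_command --pt "-0.36 -1.04 0 0 0 0 3" --pt "-0.36 -1.03 0 0 0 0 3" --pt "-0.25 -1.06 0 0 0 0 3" --pt "-0.13 -1.08 0 0 0 0 3" --pt "0 -1.09 0 0 0 0 3" --pt "0.11 -1.08 0 0 0 0 3" --pt "0 0 0 0 0 0 3"

```text
time: 8.9
position: [0.5851, 0.1699, 0.1038]
tool_rot: [-0.508, 0.491, 0.51, 0.49]
ft_force: [0.1, -0.5, -0.1]
grip_width: 0.0339
```

```bash
python3 arc.py 1.5
```

```text
t 8.90 pos [0.5851 0.1699 0.1038] F [ 0.109  -0.4802 -0.1157] w 0.0339 q [ 0.0989  0.6171  1.5511  0.0011  0.9761 -1.5096]
toolx [-0.0028  0.0006 -1.    ] y [-0.9993 -0.0371  0.0028] z [-0.0371  0.9993  0.0007]
theta 1.483 radius 0.1004 (0.0988) lateral -0.0001
[[0.19,-0.14,0.01,0,0,0,3]]
```

Call:
arm_command --pt "0 0 0 0 0 0 6" --pt "0 0 0 0 0 0 6" --pt "0 0 0 0 0 0 6" --pt "0 0 0 0 0 0 6" --pt "-4 0 0 0 0 0 6" --pt "-5 0 0 0 0 0 6" --pt "-4 0 0 0 0 0 6" --pt "0 4 0 0 0 0 6" --pt "0 4 0 0 0 0 6" --pt "0 0 0 0 0 0 6"

```text
time: 10.15
position: [0.5037, 0.1677, 0.2384]
tool_rot: [-0.509, 0.49, 0.51, 0.491]
ft_force: [0.1, -0.0, -0.1]
grip_width: 0.0602
```

```bash
python3 - <<'E'
from h import *
st()
im,d,K,T=cam("wrist"); P=cloud(d,K,T); np.savez("f.npz",im=im,d=d,K=K,T=T)
cv2.imwrite("pics/f.png",cv2.convertScaleAbs(im,alpha=1.5))
s=(d>0)&(P[...,0]>.44)&(P[...,0]<.6)&(abs(P[...,1]-.166)<.036)&(P[...,2]<.04)
q=P[s]; print("interior z hist",np.histogram(q[:,2],bins=np.arange(0,.042,.004)))
E
```

```text
t 10.15 pos [0.5037 0.1677 0.2384] F [ 0.1266 -0.01   -0.1061] w 0.0602 q [ 0.109   0.3457  1.613   0.0028  1.1822 -1.4998]
toolx [ 0.0004  0.0027 -1.    ] y [-0.9993 -0.0369 -0.0005] z [-0.0369  0.9993  0.0027]
interior z hist (array([ 225,  196, 2795,   74,   88,  219,  450,   44,   31,  167]), array([0.   , 0.004, 0.008, 0.012, 0.016, 0.02 , 0.024, 0.028, 0.032,
       0.036, 0.04 ]))
```

View pics/f.png

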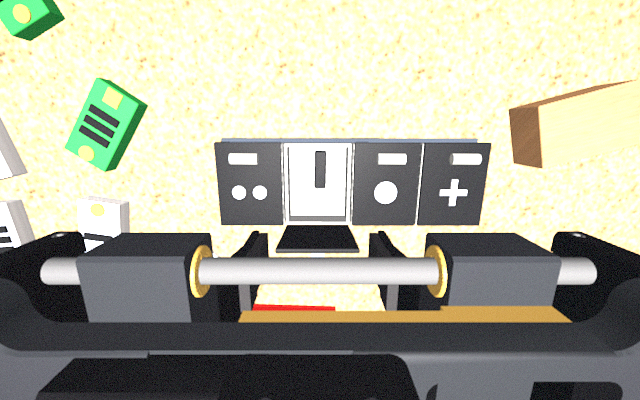

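The lid stands open, seen edge-on at (317,238). The probe's black handle lies in the compartment at (320,169) with its tip towards the hinge. Next I measure its pose.

```bash
cat > probe.py <<'E'
from h import *
def probe_in_box(show=None):
    im,d,K,T=cam("wrist"); P=cloud(d,K,T)
    if show: cv2.imwrite(show,im)
    box=(d>0)&(P[...,0]>.44)&(P[...,0]<.57)&(abs(P[...,1]-.1665)<.037)
    g=cv2.cvtColor(im,cv2.COLOR_BGR2GRAY)
    m=(box&(P[...,2]>.021)&(P[...,2]<.031)&(g<90)).astype(np.uint8)
    k=max(cv2.findContours(m,0,2)[0],key=cv2.contourArea); r=cv2.minAreaRect(k)
    b=plane(cv2.boxPoints(r),.026,K,T); e=[b[1]-b[0],b[2]-b[1]]; e=max(e,key=np.linalg.norm); e=e*np.sign(e[0])
    print("handle px",np.round(r[0]),"centre",b.mean(0),"size",np.linalg.norm(b[1]-b[0]),np.linalg.norm(b[2]-b[1]),"heading",np.arctan2(e[1],e[0]),"top z",np.median(P[m>0][:,2]),"npx",m.sum())
    st_=(box&(P[...,2]>.016)&(P[...,2]<.026)&(P[...,0]>b.mean(0)[0]+.03)&(P[...,0]<b.mean(0)[0]+.06)&(abs(P[...,1]-.1665)<.03)); q=P[st_]
    if len(q): print("stem n",len(q),"mean",q.mean(0),"zmax",np.percentile(q[:,2],95))
    return b.mean(0),np.arctan2(e[1],e[0])
E
python3 - <<'E'
from probe import *
probe_in_box()
E
```

```text
handle px [320. 167.] centre [0.4908 0.1702 0.026 ] size 0.05017435449598747 0.01369532453954805 heading 0.033448814025578574 top z 0.026141934080221835 npx 376
stem n 118 mean [0.536  0.1713 0.0213] zmax 0.02319480375235075
```

```bash
python3 - <<'E'
from h import *
o,m=st(); im,d,K,T=cam("wrist"); P=cloud(d,K,T); L=(P-o["position"])@m
s=(d>0)&(d<.19)&(L[...,0]<0)
for a in np.arange(-.14,-.02,.01):
    q=L[s&(L[...,0]>a)&(L[...,0]<=a+.01)]
    if len(q): print("x %.2f n %d y %.3f..%.3f |z| %.3f..%.3f"%(a,len(q),q[:,1].min(),q[:,1].max(),abs(q[:,2]).min(),abs(q[:,2]).max()))
b=(d>0)&(P[...,2]>.12)&(P[...,2]<.16)&(P[...,0]>.52)&(P[...,0]<.62)&(abs(P[...,1]-.168)<.05)
print("lid top edge",P[b].min(0),P[b].max(0),np.median(P[b],0))
E
```

```text
t 10.25 pos [0.5072 0.1676 0.2385] F [ 0.8414 -0.0828  0.6572] w 0.0597 q [ 0.1083  0.3487  1.6077  0.0026  1.181  -1.4999]
toolx [ 0.004   0.0029 -1.    ] y [-0.9993 -0.0364 -0.0041] z [-0.0364  0.9993  0.0027]
x -0.14 n 17625 y 0.003..0.038 |z| 0.000..0.073
x -0.13 n 21861 y -0.012..0.039 |z| 0.000..0.086
x -0.12 n 17831 y -0.023..0.039 |z| 0.000..0.088
x -0.11 n 4515 y -0.028..0.038 |z| 0.033..0.088
x -0.10 n 682 y -0.006..0.036 |z| 0.034..0.082
x -0.09 n 526 y -0.011..0.010 |z| 0.030..0.035
x -0.08 n 786 y -0.011..0.004 |z| 0.030..0.035
x -0.07 n 295 y -0.010..0.012 |z| 0.030..0.042
x -0.06 n 422 y -0.010..0.012 |z| 0.030..0.040
x -0.05 n 361 y -0.000..0.012 |z| 0.030..0.039
x -0.04 n 339 y -0.005..0.012 |z| 0.030..0.039
x -0.03 n 16 y 0.003..0.011 |z| 0.030..0.038
lid top edge [0.5528 0.1261 0.1204] [0.5736 0.2126 0.1559] [0.5566 0.1694 0.1452]
```

The body's offsets show the same 30 mm shift, so the real tips lie at the reported position minus 0.0297 m along tool x. Everything else fits the text. Going to hover above the probe.

```bash
python3 - <<'E'
from h import *
rows(np.array([.4906,.1702,.055]),down(np.pi/2+.031),4.0,n=5)
E
```

```text
dist cm 18.42 turn 0.007 n 5
[[3.67,0.36,0.05,0.001,0.001,0.001,4.0],[3.67,0.35,0.06,0.001,0.001,0.001,4.0],[3.67,0.35,0.06,0.001,0.001,0.001,4.0],[3.67,0.35,0.06,0.001,0.001,0.001,4.0],[3.67,0.35,0.06,0.001,0.001,0.001,4.0]]
```

Call:
arm_command --pt "3.6 0.36 0.05 0.001 0 0 4" --pt "3.6 0.35 0.06 0.001 0 0 4" --pt "3.6 0.35 0.06 0.001 0 0 4" --pt "3.6 0.35 0.06 0.001 0 0 4" --pt "3.4 0.35 0.06 0 0 0 4" --pt "0 0 0 0 0 0 4"

```text
time: 11.05
position: [0.5033, 0.1706, 0.0546]
tool_rot: [0.51, -0.488, -0.504, -0.497]
ft_force: [-0.5, 0.1, 1.4]
grip_width: 0.0402
```

```bash
python3 - <<'E'
from probe import *
st(); c,h=probe_in_box()
rows(np.array([c[0],c[1],-.016]),down(np.pi/2+.031),4.0,n=5)
E
```

```text
t 11.05 pos [0.5033 0.1706 0.0546] F [-0.4652  0.1477  1.382 ] w 0.0402 q [ 0.115   0.6081  1.7977  0.0032  0.7199 -1.4881]
toolx [ 0.0155  0.0039 -0.9999] y [-0.9994 -0.0298 -0.0156] z [-0.0299  0.9995  0.0035]
handle px [318. 202.] centre [0.4908 0.1704 0.026 ] size 0.014421712993159636 0.05114690134766475 heading 0.03874808451825234 top z 0.026106121658877213 npx 1213
stem n 206 mean [0.5308 0.1709 0.0213] zmax 0.022741779558043386
dist cm 7.34 turn 0.020 n 5
[[1.44,0.31,-0.0,-0.0,0.001,0.004,4.0],[1.44,0.31,-0.0,-0.0,0.001,0.004,4.0],[1.44,0.3,-0.0,-0.0,0.001,0.004,4.0],[1.44,0.3,-0.0,-0.0,0.001,0.004,4.0],[1.44,0.29,-0.0,-0.0,0.001,0.004,4.0]]
```

Call:
arm_command --pt "0 1.25 0 0 0 0.018 4" --pt "1.5 0 0 0 0 0 4" --pt "1.5 0 0 0 0 0 4" --pt "0 0 0 0 0 0 4"

```text
time: 11.6
position: [0.4961, 0.1709, 0.0274]
tool_rot: [0.508, -0.489, -0.506, -0.496]
ft_force: [0.1, 0.0, 0.0]
grip_width: 0.0399
```

```bash
python3 - <<'E'
from h import *
st(); rows(np.array([.4908,.1704,-.016]),down(np.pi/2+.033),4.0,n=3)
E
```

```text
t 11.60 pos [0.4961 0.1709 0.0274] F [0.1274 0.0088 0.0304] w 0.0399 q [ 0.1162  0.6532  1.8229  0.0062  0.6564 -1.4893]
toolx [ 0.0087  0.0048 -1.    ] y [-0.9995 -0.0298 -0.0088] z [-0.0298  0.9995  0.0045]
dist cm 4.37 turn 0.010 n 3
[[1.44,0.19,-0.02,-0.001,0.002,0.003,4.0],[1.44,0.18,-0.02,-0.001,0.002,0.003,4.0],[1.44,0.18,-0.01,-0.001,0.002,0.003,4.0]]
```

Call:
arm_command --pt "1.3 0.3 0 0 0.002 0.006 4" --pt "1.3 0.25 0 0 0.002 0.006 4" --pt "0.6 0.15 0 0 0 0.004 4" --pt "0 0 0 0 0 0 4"

```text
time: 12.1
position: [0.4888, 0.1708, -0.0072]
tool_rot: [-0.505, 0.495, 0.51, 0.49]
ft_force: [-0.0, 0.2, 0.2]
grip_width: 0.0401
```

```bash
python3 - <<'E'
from h import *
st(); rows(np.array([.4908,.1704,-.016]),down(np.pi/2+.033),4.0,n=1)
E
```

```text
t 12.10 pos [ 0.4888  0.1708 -0.0072] F [-0.0457  0.1626  0.1879] w 0.0401 q [ 0.1195  0.7172  1.8372  0.0018  0.5957 -1.4826]
toolx [-0.0086 -0.     -1.    ] y [-0.9995 -0.0299  0.0086] z [-0.0299  0.9996  0.0002]
dist cm 0.90 turn 0.009 n 1
[[0.88,-0.21,-0.05,-0.003,0.0,-0.009,4.0]]
```

Call:
arm_command --pt "0.8 -0.2 0 0 0 -0.009 4" --pt "0 0 0 0 0 0 4" --pt "0 0 0 0 0 0 1.2" --pt "0 0 0 0 0 0 1.2" --pt "0 0 0 0 0 0 1.2" --pt "0 0 0 0 0 0 1.2" --pt "0 0 0 0 0 0 1.2" --grip_force 50

```text
time: 12.98
position: [0.4917, 0.171, -0.0149]
tool_rot: [0.508, -0.492, -0.507, -0.493]
ft_force: [0.1, 0.1, -0.8]
grip_width: 0.0156
```

```bash
python3 - <<'E'
from h import *
st(); rows(np.array([.4908,.1704,-.016]),down(np.pi/2+.033),4.0,n=1)
E
```

```text
t 12.97 pos [ 0.4917  0.171  -0.0149] F [ 0.1211  0.0961 -0.8413] w 0.0156 q [ 0.1197  0.7314  1.8415  0.0003  0.5655 -1.4812]
toolx [ 0.0031  0.0005 -1.    ] y [-0.9995 -0.0298 -0.0031] z [-0.0298  0.9996  0.0004]
dist cm 0.15 turn 0.004 n 1
[[0.11,0.09,-0.05,-0.003,0.0,0.003,4.0]]
```

Probe gripped, width 15.6 mm. I lift it straight out first, then back away from the lid.

Call:
arm_command --pt "-1.5 0 0 0 0 0 1.2" --pt "-2 0 0 0 0 0 1.2" --pt "-2 0.3 0 0 0 0 1.2" --pt "-2 1.5 0 0 0 0 1.2" --pt "-3 1.5 0 0 0 0 1.2" --pt "-4 1 0 0 0 0 1.2" --pt "-4 0 0 0 0 0 1.2" --pt "-4 0 0 0 0 0 1.2" --pt "-3 0 0 0 0 0 1.2" --pt "0 0 0 0 0 0 1.2"

```text
time: 14.22
position: [0.4446, 0.1694, 0.2557]
tool_rot: [0.51, -0.49, -0.505, -0.495]
ft_force: [-0.0, -0.2, -1.1]
grip_width: 0.0154
```

```bash
cat > held.py <<'E'
from h import *
def held(show=None):
    """probe in tool frame: stem points seen by the wrist camera"""
    o=robot.get_obs(); m=R.from_quat(o["tool_rot"]).as_matrix(); im,d,K,T=cam("wrist"); P=cloud(d,K,T); L=(P-o["position"])@m
    if show: cv2.imwrite(show,im)
    s=(d>0)&(abs(L[...,2])<.02)&(L[...,0]>-.06)&(L[...,0]<.02)&(L[...,1]<-.02)&(L[...,1]>-.1)
    q=L[s]; print("stem n",len(q))
    if len(q)>10:
        for a in np.arange(-.09,-.02,.008):
            w=q[(q[:,1]>a)&(q[:,1]<=a+.008)]
            if len(w): print("y %.3f n %d x med %.4f min %.4f z %.4f"%(a+.004,len(w),np.median(w[:,0]),w[:,0].min(),w[:,2].mean()))
        print("tip y",np.percentile(q[:,1],1))
E
python3 - <<'E'
from held import *
st(); held("pics/g.png")
E
```

```text
t 14.22 pos [0.4446 0.1694 0.2557] F [-0.0079 -0.192  -1.1419] w 0.0154 q [ 0.1284  0.241   1.7191  0.0002  1.1719 -1.4725]
toolx [ 0.0095  0.0014 -1.    ] y [-0.9995 -0.03   -0.0095] z [-0.03    0.9995  0.0011]
stem n 409
y -0.038 n 90 x med -0.0362 min -0.0382 z -0.0005
y -0.030 n 105 x med -0.0366 min -0.0384 z -0.0002
y -0.022 n 214 x med -0.0410 min -0.0427 z -0.0002
tip y -0.0391146004300298
```

View pics/g.png

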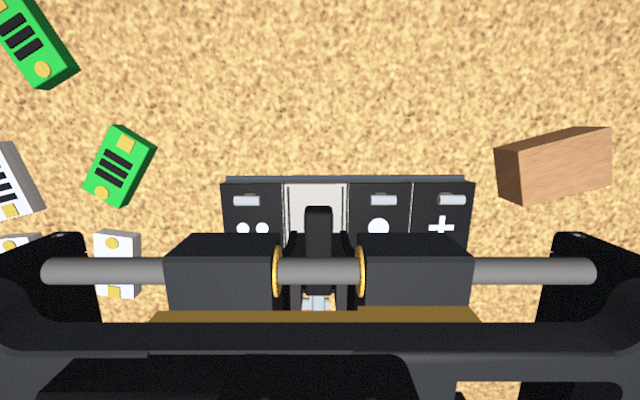

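The probe is held level: stem axis at tool x≈−0.033, so the tip is at tool (−0.033, −0.063, 0). Panel 1 is at (116,263). Next I write a panel finder that works from the depth of the top faces and check it with both cameras.

```bash
cat > panels.py <<'E'
from h import *
REF={1:(.6045,-.153),3:(.6146,-.304),4:(.472,-.305)}
def panels(n,full=True):
    im,d,K,T=cam(n); P=cloud(d,K,T); hsv=cv2.cvtColor(im,cv2.COLOR_BGR2HSV)
    z=P[...,2]; m=((d>0)&(z>.021)&(z<.036)).astype(np.uint8); m[cv2.inRange(hsv,(40,90,30),(90,255,255))>0]=0
    m=cv2.morphologyEx(m,cv2.MORPH_OPEN,np.ones((3,3))); N,lab,stt,_=cv2.connectedComponentsWithStats(m,connectivity=4); out={}
    for i in range(1,N):
        if stt[i,4]<300: continue
        r=cv2.minAreaRect(P[lab==i][:,:2].astype(np.float32)); c=np.array(r[0]); w,h=sorted(r[1])
        b=cv2.boxPoints(r); e=max([b[1]-b[0],b[2]-b[1]],key=np.linalg.norm); e=e/np.linalg.norm(e)
        k=min(REF,key=lambda k:np.linalg.norm(c-REF[k]))
        if np.linalg.norm(c-REF[k])>.07 or not .04<w<.08 or not .07<h<.13: continue
        if e@c>0: e=-e   # round pad: end nearer the robot
        pr,ps=c+.043*e,c-.043*e
        col=[im[tuple(np.clip(px([*p,.028],K,T)[0][::-1].round().astype(int),0,[399,639]))] for p in (pr,ps)]
        print(n,"panel",k,"c",c,"size %.3f %.3f"%(w,h),"z %.4f"%np.median(z[lab==i]),"round",pr,"square",ps,"bgr",*col); out[k]=(pr,ps)
    return out
E
python3 - <<'E'
from panels import *
panels("top"); panels("wrist")
E
```

```text
top panel 3 c [ 0.6134 -0.3038] size 0.061 0.110 z 0.0275 round [ 0.5706 -0.3084] square [ 0.6561 -0.2992] bgr [ 58 102 119] [ 55 100 117]
top panel 1 c [ 0.6042 -0.1541] size 0.060 0.112 z 0.0270 round [ 0.5615 -0.1491] square [ 0.6469 -0.159 ] bgr [ 57 101 118] [ 59 102 121]
top panel 4 c [ 0.4713 -0.304 ] size 0.060 0.109 z 0.0277 round [ 0.4298 -0.3156] square [ 0.5127 -0.2925] bgr [ 57 100 118] [ 59 102 121]
wrist panel 4 c [ 0.4797 -0.2762] size 0.048 0.112 z 0.0262 round [ 0.4379 -0.2663] square [ 0.5216 -0.2861] bgr [120 125 128] [216 229 237]
```

```bash
cat >> h.py <<'E'
TIP=np.array([-.033,-.063,0])
def tip_now():
    o=robot.get_obs(); return o["position"]+R.from_quat(o["tool_rot"]).apply(TIP)
def tip_to(tip,head,tilt,n=None,vmax=5.0):
    rot=down(head+np.pi/2,tilt); p=np.array(tip)-rot.apply(TIP); print("tip now",tip_now(),"target pos",p); rows(p,rot,1.2,n,vmax,.15)
E
python3 - <<'E'
from h import *
tip_to([.5615,-.1491,.10],-.25,.6)
E
```

```text
tip now [0.5051 0.1709 0.2851] target pos [ 0.4931 -0.1316  0.1083]
dist cm 33.70 turn 0.661 n 7
[[2.05,-0.6,-4.31,0.039,-0.012,0.085,1.2],[1.93,-0.93,-4.31,0.039,-0.012,0.085,1.2],[1.79,-1.26,-4.29,0.039,-0.012,0.085,1.2],[1.62,-1.57,-4.25,0.039,-0.012,0.085,1.2],[1.42,-1.87,-4.21,0.039,-0.012,0.085,1.2],[1.2,-2.14,-4.14,0.039,-0.012,0.085,1.2],[0.96,-2.39,-4.07,0.039,-0.012,0.085,1.2]]
```

Call:
arm_command --pt "2.05 -0.6 -4.3 0.039 -0.012 0.085 1.2" --pt "1.9 -0.9 -4.3 0.039 -0.012 0.085 1.2" --pt "1.8 -1.25 -4.3 0.039 -0.012 0.085 1.2" --pt "1.6 -1.6 -4.25 0.039 -0.012 0.085 1.2" --pt "1.4 -1.9 -4.2 0.039 -0.012 0.085 1.2" --pt "1.2 -2.1 -4.1 0.039 -0.012 0.085 1.2" --pt "0.9 -2.4 -4.1 0.039 -0.012 0.085 1.2" --pt "0 0 0 0 0 0 1.2"

```text
time: 15.38
position: [0.4847, -0.1369, 0.0897]
tool_rot: [-0.234, 0.666, 0.587, 0.397]
ft_force: [-0.8, 1.3, -0.7]
grip_width: 0.0155
```

```bash
python3 - <<'E'
from panels import *
st(); panels("top")
im,d,K,T=cam("side"); cv2.imwrite("pics/h.png",cv2.resize(im[100:330,200:460],None,fx=3,fy=2.6))
tip_to([.5615,-.1491,.040],-.25,.6)
E
```

```text
t 15.38 pos [ 0.4847 -0.1369  0.0897] F [-0.7692  1.2526 -0.6662] w 0.0155 q [-0.4296  0.828   1.334  -0.1002  1.6114 -1.7153]
toolx [-0.576   0.154  -0.8028] y [-0.7768  0.2028  0.5962] z [0.2546 0.967  0.0028]
top panel 3 c [ 0.6136 -0.3045] size 0.060 0.111 z 0.0274 round [ 0.5709 -0.3092] square [ 0.6564 -0.2997] bgr [ 60 103 123] [ 60 105 123]
top panel 4 c [ 0.4713 -0.3039] size 0.061 0.110 z 0.0275 round [ 0.4298 -0.3153] square [ 0.5127 -0.2925] bgr [ 57 102 121] [ 56 102 121]
tip now [ 0.5526 -0.1514  0.0825] target pos [ 0.4931 -0.1316  0.0483]
dist cm 4.59 turn 0.037 n 1
[[3.17,-3.3,0.4,-0.001,0.006,-0.036,1.2]]
```

View pics/h.png

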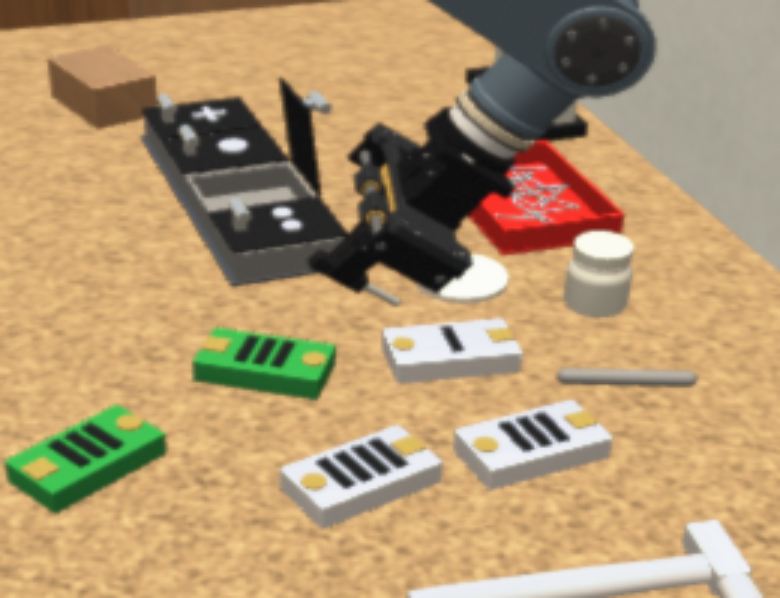

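The side view shows the probe held slanting with its tip at crop (395,300), above panel 1's round pad at (403,343). I'll compare that with the predicted tip pixel.

```bash
python3 - <<'E'
from panels import *
im,d,K,T=cam("side"); print("pred",px(tip_now(),K,T),"round pad pred",px([.5615,-.1491,.028],K,T),"seen (331.7,215.4), pad (334.3,231.9)")
P=cloud(d,K,T); panels("side")
for v in range(212,219): print([ "%.3f,%.3f,%.3f"%tuple(P[v,u]) for u in (326,328,330,332)])
E
```

```text
pred [[332.9285 213.8555]] round pad pred [[334.93   231.0562]] seen (331.7,215.4), pad (334.3,231.9)
side panel 1 c [ 0.6008 -0.1537] size 0.064 0.110 z 0.0249 round [ 0.558 -0.149] square [ 0.6435 -0.1584] bgr [ 97 191 224] [ 95 191 223]
side panel 3 c [ 0.6106 -0.3032] size 0.064 0.111 z 0.0253 round [ 0.5678 -0.3081] square [ 0.6533 -0.2983] bgr [ 95 191 223] [ 95 190 222]
side panel 4 c [ 0.4689 -0.3052] size 0.062 0.111 z 0.0256 round [ 0.4275 -0.3166] square [ 0.5104 -0.2937] bgr [ 95 191 224] [ 95 190 223]
['0.536,-0.148,0.091', '0.539,-0.153,0.094', '0.544,-0.153,0.093', '0.597,-0.030,0.003']
['0.535,-0.149,0.089', '0.540,-0.150,0.089', '0.545,-0.150,0.088', '0.598,-0.029,-0.002']
['0.580,-0.028,-0.002', '0.540,-0.151,0.086', '0.543,-0.156,0.089', '0.550,-0.152,0.085']
['0.579,-0.032,-0.003', '0.585,-0.031,-0.005', '0.544,-0.154,0.084', '0.550,-0.152,0.082']
['0.576,-0.041,0.001', '0.583,-0.039,-0.002', '0.587,-0.043,-0.001', '0.550,-0.154,0.080']
['0.575,-0.043,-0.002', '0.580,-0.046,-0.001', '0.586,-0.045,-0.002', '0.591,-0.048,-0.002']
['0.574,-0.047,-0.002', '0.579,-0.048,-0.002', '0.584,-0.052,-0.001', '0.589,-0.053,-0.001']
```

The cameras agree within 2–3 mm. Going down towards the round pad.

Call:
arm_command --pt "1.6 -1.65 0.2 0 0.003 -0.018 1.2" --pt "1.4 -1.5 0.2 0 0.003 -0.018 1.2" --pt "0 0 0 0 0 0 1.2"

```text
time: 15.95
position: [0.4953, -0.127, 0.0575]
tool_rot: [-0.256, 0.66, 0.578, 0.406]
ft_force: [0.1, 1.3, -0.7]
grip_width: 0.0156
```

```bash
python3 - <<'E'
from panels import *
st(); tip_to([.5605,-.149,.0285],-.25,.6,n=3)
E
```

```text
t 15.95 pos [ 0.4953 -0.127   0.0575] F [ 0.1066  1.2811 -0.7042] w 0.0156 q [-0.4075  0.8509  1.3595 -0.0937  1.5126 -1.7021]
toolx [-0.5388  0.1308 -0.8322] y [-0.8076  0.2008  0.5545] z [ 0.2396  0.9709 -0.0025]
tip now [ 0.5639 -0.144   0.05  ] target pos [ 0.4921 -0.1315  0.0368]
dist cm 2.14 turn 0.015 n 3
[[0.61,-0.33,-0.17,0.002,-0.002,0.004,1.2],[0.61,-0.33,-0.17,0.002,-0.002,0.004,1.2],[0.61,-0.33,-0.17,0.002,-0.002,0.004,1.2]]
```

Call:
arm_command --pt "0.6 -0.33 -0.18 0.002 -0.002 0.005 1.2" --pt "0.5 -0.28 -0.15 0.002 -0.002 0.004 1.2" --pt "0 0 -0.1 0 0 0 1.2"

```text
time: 16.32
position: [0.4941, -0.1304, 0.0475]
tool_rot: [-0.253, 0.661, 0.578, 0.406]
ft_force: [-0.2, 0.1, 0.1]
grip_width: 0.0154
```

```bash
python3 - <<'E'
from panels import *
st(); tip_to([.5605,-.149,.0285],-.25,.6,n=3)
E
```

```text
t 16.32 pos [ 0.4941 -0.1304  0.0475] F [-0.2146  0.1218  0.0733] w 0.0154 q [-0.4134  0.8672  1.3587 -0.0956  1.5024 -1.7027]
toolx [-0.5427  0.1341 -0.8292] y [-0.804   0.2027  0.559 ] z [ 0.243   0.97   -0.0022]
tip now [ 0.5626 -0.1476  0.0397] target pos [ 0.4921 -0.1315  0.0368]
dist cm 1.09 turn 0.009 n 3
[[0.33,-0.15,-0.05,0.001,-0.001,0.002,1.2],[0.33,-0.15,-0.05,0.001,-0.001,0.002,1.2],[0.32,-0.15,-0.05,0.001,-0.001,0.002,1.2]]
```

Call:
arm_command --pt "0.3 -0.15 -0.05 0 0 0.002 1.2" --pt "0.25 -0.12 -0.05 0 0 0 1.2" --pt "0 0 0 0 0 0 1.2"

```text
time: 16.7
position: [0.493, -0.1317, 0.0412]
tool_rot: [-0.253, 0.661, 0.579, 0.405]
ft_force: [-0.2, -1.2, -0.9]
grip_width: 0.0154
```

```bash
python3 - <<'E'
from panels import *
st(); tip_to([.5605,-.149,.0285],-.25,.6,n=3)
E
```

```text
t 16.70 pos [ 0.493  -0.1317  0.0412] F [-0.1872 -1.1557 -0.9258] w 0.0154 q [-0.4159  0.8762  1.3605 -0.0969  1.4932 -1.7029]
toolx [-0.544   0.1348 -0.8282] y [-0.8029  0.2031  0.5604] z [ 0.2438  0.9698 -0.0022]
tip now [ 0.5616 -0.149   0.0332] target pos [ 0.4921 -0.1315  0.0368]
dist cm 0.45 turn 0.007 n 3
[[0.14,-0.05,-0.0,0.001,-0.001,0.002,1.2],[0.14,-0.05,-0.0,0.001,-0.001,0.002,1.2],[0.14,-0.05,-0.0,0.001,-0.001,0.002,1.2]]
```

Call:
arm_command --pt "0.13 -0.08 0 0 0 0 1.2" --pt "0.13 -0.08 0 0 0 0 1.2" --pt "0 0 0 0 0 0 1.2"

```text
time: 17.08
position: [0.4928, -0.1317, 0.0383]
tool_rot: [-0.252, 0.661, 0.579, 0.405]
ft_force: [-0.0, 0.5, 1.3]
grip_width: 0.0156
```

Call:
arm_command --pt "0.1 -0.07 0 0 0 0 1.2" --pt "0 0 0 0 0 0 1.2"

```text
time: 17.32
position: [0.4927, -0.1317, 0.038]
tool_rot: [-0.252, 0.662, 0.579, 0.405]
ft_force: [0.5, -0.1, 2.6]
grip_width: 0.0153
```

```bash
python3 - <<'E'
from panels import *
st(); tip_to([.5605,-.149,.0285],-.25,.6,n=3)
E
```

```text
t 17.32 pos [ 0.4927 -0.1317  0.038 ] F [ 0.5065 -0.142   2.5781] w 0.0153 q [-0.4159  0.881   1.3611 -0.0973  1.4889 -1.7023]
toolx [-0.5449  0.1348 -0.8276] y [-0.8023  0.2031  0.5613] z [ 0.2438  0.9698 -0.0025]
tip now [ 0.5612 -0.149   0.0299] target pos [ 0.4921 -0.1315  0.0368]
dist cm 0.13 turn 0.006 n 3
[[0.04,-0.0,0.0,0.001,-0.001,0.001,1.2],[0.04,-0.0,0.0,0.001,-0.001,0.001,1.2],[0.04,-0.0,0.0,0.001,-0.001,0.001,1.2]]
```

Contact is at the predicted height with about 2.6 N. I'll hold for over a second with a slight downward push in each row.

Call:
arm_command --pt "0.1 -0.07 0 0 0 0 1.2" --pt "0.1 -0.07 0 0 0 0 1.2" --pt "0.1 -0.07 0 0 0 0 1.2" --pt "0.1 -0.07 0 0 0 0 1.2"

```text
time: 17.82
position: [0.4921, -0.1316, 0.037]
tool_rot: [-0.251, 0.662, 0.579, 0.404]
ft_force: [-0.9, 1.0, 8.2]
grip_width: 0.0156
```

Call:
arm_command --pt "0.07 -0.05 0 0 0 0 1.2" --pt "0.07 -0.05 0 0 0 0 1.2" --pt "0.07 -0.05 0 0 0 0 1.2" --pt "0.07 -0.05 0 0 0 0 1.2" --pt "0.07 -0.05 0 0 0 0 1.2" --pt "0.07 -0.05 0 0 0 0 1.2" --pt "0.07 -0.05 0 0 0 0 1.2"

```text
time: 18.7
position: [0.4923, -0.1316, 0.0375]
tool_rot: [-0.251, 0.663, 0.579, 0.403]
ft_force: [-2.4, 0.3, 5.0]
grip_width: 0.0155
```

```bash
python3 - <<'E'
from panels import *
st(); print(tip_now()); panels("side")
E
```

```text
t 18.70 pos [ 0.4923 -0.1316  0.0375] F [-2.4441  0.3315  5.011 ] w 0.0155 q [-0.4152  0.8838  1.3588 -0.0985  1.4929 -1.7008]
toolx [-0.5488  0.1348 -0.825 ] y [-0.7996  0.2032  0.5651] z [ 0.2438  0.9698 -0.0037]
[ 0.5608 -0.1489  0.0291]
side panel 1 c [ 0.6009 -0.155 ] size 0.066 0.110 z 0.0252 round [ 0.5584 -0.1486] square [ 0.6435 -0.1615] bgr [124 144 150] [ 95 190 223]
side panel 3 c [ 0.6114 -0.3035] size 0.063 0.111 z 0.0253 round [ 0.5686 -0.3084] square [ 0.6541 -0.2987] bgr [ 94 191 223] [ 94 189 222]
side panel 4 c [ 0.4682 -0.3047] size 0.064 0.112 z 0.0255 round [ 0.4266 -0.3156] square [ 0.5097 -0.2938] bgr [ 94 191 224] [ 95 191 224]
```

Round pad of panel 1 done: 5–8 N for more than 1.3 s, within about 2 mm of its centre. On to the square pad.

Call:
arm_command --pt "-1.2 0.8 0 0 0 0 1.2" --pt "-1.2 0.8 0 0 0 0 1.2" --pt "0 0 0 0 0 0 1.2"

```text
time: 19.12
position: [0.4936, -0.1319, 0.0673]
tool_rot: [-0.252, 0.662, 0.579, 0.404]
ft_force: [-0.6, -0.4, -0.4]
grip_width: 0.0155
```

```bash
python3 - <<'E'
from panels import *
tip_to([.6455,-.1600,.045],-.25,.6,n=4)
E
```

```text
tip now [ 0.5621 -0.1491  0.0591] target pos [ 0.5771 -0.1425  0.0533]
dist cm 8.53 turn 0.006 n 4
[[-0.89,-1.92,0.25,0.0,-0.001,0.001,1.2],[-0.89,-1.92,0.25,0.0,-0.001,0.001,1.2],[-0.89,-1.92,0.26,0.0,-0.001,0.001,1.2],[-0.89,-1.92,0.26,0.0,-0.001,0.001,1.2]]
```

Call:
arm_command --pt "-0.9 -1.9 0.25 0 0 0 1.2" --pt "-0.9 -1.9 0.25 0 0 0 1.2" --pt "-0.9 -1.9 0.25 0 0 0 1.2" --pt "-0.85 -1.85 0.25 0 0 0 1.2" --pt "0 0 0 0 0 0 1.2"

```text
time: 19.75
position: [0.5772, -0.1422, 0.0528]
tool_rot: [-0.252, 0.662, 0.579, 0.404]
ft_force: [-0.1, 0.1, -1.1]
grip_width: 0.0154
```

```bash
python3 - <<'E'
from panels import *
st(); tip_to([.6455,-.1600,.033],-.25,.6,n=2)
E
```

```text
t 19.75 pos [ 0.5772 -0.1422  0.0528] F [-0.1033  0.1385 -1.0608] w 0.0154 q [-0.3838  0.9582  1.094  -0.0805  1.6827 -1.6916]
toolx [-0.5469  0.1347 -0.8263] y [-0.8008  0.2034  0.5633] z [ 0.2439  0.9698 -0.0034]
tip now [ 0.6457 -0.1595  0.0446] target pos [ 0.5771 -0.1425  0.0413]
dist cm 1.14 turn 0.005 n 2
[[0.47,-0.32,-0.01,0.001,-0.002,0.001,1.2],[0.47,-0.32,-0.01,0.001,-0.002,0.001,1.2]]
```

Call:
arm_command --pt "0.47 -0.32 0 0 0 0 1.2" --pt "0.47 -0.32 0 0 0 0 1.2" --pt "0.1 -0.07 0 0 0 0 1.2" --pt "0.1 -0.07 0 0 0 0 1.2" --pt "0.1 -0.07 0 0 0 0 1.2"

```text
time: 20.38
position: [0.5741, -0.1416, 0.0381]
tool_rot: [-0.25, 0.663, 0.58, 0.403]
ft_force: [-0.5, 0.3, 4.9]
grip_width: 0.0153
```

Call:
arm_command --pt "0.08 -0.06 0 0 0 0 1.2" --pt "0.08 -0.06 0 0 0 0 1.2" --pt "0.08 -0.06 0 0 0 0 1.2" --pt "0.08 -0.06 0 0 0 0 1.2"

```text
time: 20.88
position: [0.5739, -0.1416, 0.0378]
tool_rot: [-0.249, 0.663, 0.58, 0.402]
ft_force: [-1.6, 0.9, 5.8]
grip_width: 0.0155
```

Call:
arm_command --pt "0.08 -0.06 0 0 0 0 1.2" --pt "0.08 -0.06 0 0 0 0 1.2" --pt "0.08 -0.06 0 0 0 0 1.2" --pt "0.08 -0.06 0 0 0 0 1.2" --pt "0.08 -0.06 0 0 0 0 1.2" --pt "0.08 -0.06 0 0 0 0 1.2" --pt "0.08 -0.06 0 0 0 0 1.2" --pt "0.08 -0.06 0 0 0 0 1.2"

```text
time: 21.88
position: [0.5739, -0.1416, 0.038]
tool_rot: [-0.249, 0.664, 0.58, 0.401]
ft_force: [-1.4, 0.2, 5.8]
grip_width: 0.0154
```

```bash
python3 - <<'E'
from panels import *
st(); print(tip_now()); panels("side")
im,d,K,T=cam("side"); print(px(tip_now(),K,T)); cv2.imwrite("pics/i.png",cv2.resize(im[170:300,270:430],None,fx=4,fy=4))
E
```

```text
t 21.88 pos [ 0.5739 -0.1416  0.038 ] F [-1.4254  0.2364  5.7681] w 0.0154 q [-0.3838  0.9771  1.1002 -0.0821  1.6664 -1.6888]
toolx [-0.5543  0.1358 -0.8212] y [-0.7957  0.2032  0.5707] z [ 0.2443  0.9697 -0.0046]
[ 0.6423 -0.1589  0.0292]
side panel 1 c [ 0.6012 -0.1554] size 0.065 0.111 z 0.0250 round [ 0.5585 -0.1497] square [ 0.6438 -0.1611] bgr [ 98 193 225] [ 95 159 184]
side panel 3 c [ 0.6106 -0.3043] size 0.064 0.113 z 0.0252 round [ 0.5678 -0.3082] square [ 0.6534 -0.3004] bgr [ 95 192 224] [ 96 193 224]
side panel 4 c [ 0.4692 -0.3051] size 0.062 0.112 z 0.0255 round [ 0.4278 -0.3166] square [ 0.5106 -0.2936] bgr [ 95 193 225] [ 96 192 224]
[[365.5384 227.5753]]
```

View pics/i.png

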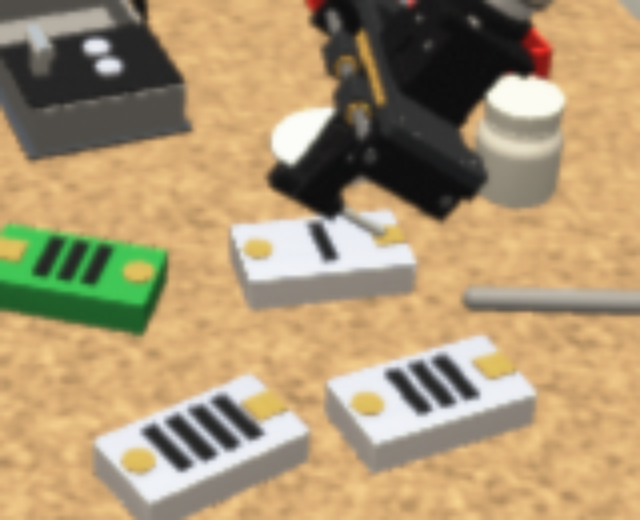

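The tip rests at crop (383,234) on the square pad at (393,236), perhaps 3–5 mm short of its centre. For margin I lift, shift forward 4 mm and rest again.

Call:
arm_command --pt "-0.6 0.4 0 0 0 0 1.2" --pt "-0.22 -0.35 0 0 0 -0.01 1.2" --pt "0.3 -0.2 0 0 0 0 1.2" --pt "0.2 -0.14 0 0 0 0 1.2" --pt "0.1 -0.07 0 0 0 0 1.2" --pt "0.1 -0.07 0 0 0 0 1.2"

```text
time: 22.72
position: [0.5782, -0.1428, 0.0372]
tool_rot: [-0.252, 0.663, 0.578, 0.404]
ft_force: [-1.1, 1.2, 6.3]
grip_width: 0.0157
```

Call:
arm_command --pt "0.09 -0.06 0 0 0 0 1.2" --pt "0.09 -0.06 0 0 0 0 1.2" --pt "0.09 -0.06 0 0 0 0 1.2" --pt "0.08 -0.06 0 0 0 0 1.2" --pt "0.08 -0.06 0 0 0 0 1.2" --pt "0.08 -0.06 0 0 0 0 1.2" --pt "0.08 -0.06 0 0 0 0 1.2" --pt "0.08 -0.06 0 0 0 0 1.2" --pt "0.08 -0.06 0 0 0 0 1.2"

```text
time: 23.85
position: [0.5784, -0.1428, 0.0377]
tool_rot: [-0.251, 0.663, 0.579, 0.403]
ft_force: [-0.8, 0.4, 5.6]
grip_width: 0.0151
```

```bash
python3 - <<'E'
from panels import *
st(); print(tip_now()); panels("side"); 
E
```

```text
t 23.85 pos [ 0.5784 -0.1428  0.0377] F [-0.7543  0.4215  5.6315] w 0.0151 q [-0.3831  0.9798  1.0903 -0.0819  1.6675 -1.688 ]
toolx [-0.5496  0.1337 -0.8247] y [-0.7989  0.2048  0.5656] z [ 0.2445  0.9696 -0.0057]
[ 0.6469 -0.1601  0.0292]
side panel 1 c [ 0.6016 -0.1543] size 0.065 0.112 z 0.0251 round [ 0.5589 -0.149 ] square [ 0.6442 -0.1596] bgr [ 98 193 225] [108 128 137]
side panel 3 c [ 0.6111 -0.3037] size 0.063 0.111 z 0.0252 round [ 0.5684 -0.3087] square [ 0.6538 -0.2987] bgr [ 95 192 224] [ 94 191 223]
side panel 4 c [ 0.4695 -0.3044] size 0.064 0.112 z 0.0256 round [ 0.4282 -0.3163] square [ 0.5108 -0.2924] bgr [ 95 193 225] [ 95 190 223]
```

Panel 1 is done. Lifting and moving to panel 3's round pad.

Call:
arm_command --pt "-1.5 1.0 0 0 0 0 1.2" --pt "-1.5 1.0 0 0 0 0 1.2" --pt "0 0 0 0 0 0 1.2"

```text
time: 24.28
position: [0.5796, -0.143, 0.0755]
tool_rot: [-0.251, 0.663, 0.578, 0.403]
ft_force: [-0.2, -1.4, -1.0]
grip_width: 0.0156
```

```bash
python3 - <<'E'
from panels import *
st();tip_to([.5700,-.3090,.050],-.25,.6,n=5)
E
```

```text
t 24.27 pos [ 0.5796 -0.143   0.0755] F [-0.1542 -1.384  -1.0402] w 0.0156 q [-0.3827  0.9351  1.0786 -0.0821  1.7218 -1.6922]
toolx [-0.5481  0.1332 -0.8258] y [-0.7999  0.2051  0.564 ] z [ 0.2445  0.9696 -0.0058]
tip now [ 0.6481 -0.1603  0.0672] target pos [ 0.5016 -0.2915  0.0583]
dist cm 16.87 turn 0.007 n 5
[[0.74,0.44,-3.26,-0.0,-0.001,0.0,1.2],[0.74,0.45,-3.26,-0.0,-0.001,0.0,1.2],[0.73,0.45,-3.26,-0.0,-0.001,0.0,1.2],[0.73,0.45,-3.26,-0.0,-0.001,0.0,1.2],[0.73,0.45,-3.26,-0.0,-0.001,0.0,1.2]]
```

Call:
arm_command --pt "0.74 0.45 -3.25 0 0 0 1.2" --pt "0.74 0.45 -3.25 0 0 0 1.2" --pt "0.73 0.45 -3.25 0 0 0 1.2" --pt "0.73 0.45 -3.25 0 0 0 1.2" --pt "0.7 0.45 -3.1 0 0 0 1.2" --pt "0 0 0 0 0 0 1.2"

```text
time: 25.02
position: [0.501, -0.2931, 0.0575]
tool_rot: [-0.253, 0.662, 0.578, 0.404]
ft_force: [0.1, 0.6, -0.4]
grip_width: 0.0152
```

```bash
python3 - <<'E'
from panels import *
st(); panels("side"); tip_to([.5700,-.3090,.033],-.25,.6,n=3)
E
```

```text
t 25.02 pos [ 0.501  -0.2931  0.0575] F [ 0.136   0.5743 -0.3839] w 0.0152 q [-0.6042  0.9264  1.1603 -0.2032  1.6184 -1.8796]
toolx [-0.5458  0.1318 -0.8275] y [-0.8022  0.2032  0.5614] z [ 0.2422  0.9702 -0.0051]
side panel 3 c [ 0.6113 -0.3052] size 0.062 0.113 z 0.0253 round [ 0.5685 -0.3091] square [ 0.6541 -0.3013] bgr [ 98 196 227] [ 97 195 226]
side panel 4 c [ 0.4685 -0.3051] size 0.063 0.111 z 0.0256 round [ 0.4271 -0.3165] square [ 0.51   -0.2938] bgr [ 98 198 228] [ 98 198 228]
tip now [ 0.5703 -0.3088  0.0495] target pos [ 0.5016 -0.2915  0.0413]
dist cm 1.63 turn 0.009 n 3
[[0.45,-0.3,0.01,0.001,-0.002,0.001,1.2],[0.45,-0.3,0.01,0.001,-0.002,0.001,1.2],[0.45,-0.3,0.01,0.001,-0.002,0.001,1.2]]
```

Call:
arm_command --pt "0.45 -0.3 0 0 0 0 1.2" --pt "0.45 -0.3 0 0 0 0 1.2" --pt "0.4 -0.27 0 0 0 0 1.2" --pt "0.1 -0.07 0 0 0 0 1.2" --pt "0.1 -0.07 0 0 0 0 1.2" --pt "0.1 -0.07 0 0 0 0 1.2"

```text
time: 25.82
position: [0.503, -0.2881, 0.0378]
tool_rot: [-0.254, 0.661, 0.58, 0.402]
ft_force: [-1.6, 0.7, 4.9]
grip_width: 0.0155
```

Call:
arm_command --pt "0.09 -0.06 0 0 0 0 1.2" --pt "0.09 -0.06 0 0 0 0 1.2" --pt "0.09 -0.06 0 0 0 0 1.2" --pt "0.08 -0.06 0 0 0 0 1.2" --pt "0.08 -0.06 0 0 0 0 1.2" --pt "0.08 -0.06 0 0 0 0 1.2" --pt "0.08 -0.06 0 0 0 0 1.2" --pt "0.08 -0.06 0 0 0 0 1.2" --pt "0.08 -0.06 0 0 0 0 1.2" --pt "0.08 -0.06 0 0 0 0 1.2"

```text
time: 27.08
position: [0.5028, -0.2881, 0.0376]
tool_rot: [-0.253, 0.662, 0.58, 0.402]
ft_force: [-0.8, 0.4, 5.0]
grip_width: 0.0152
```

```bash
python3 - <<'E'
from panels import *
st(); print(tip_now()); panels("side")
E
```

```text
t 27.07 pos [ 0.5028 -0.2881  0.0376] F [-0.758   0.3619  4.9877] w 0.0152 q [-0.5966  0.9526  1.1633 -0.2007  1.5946 -1.8708]
toolx [-0.549   0.132  -0.8253] y [-0.8009  0.1993  0.5646] z [ 0.239   0.971  -0.0037]
[ 0.5714 -0.305   0.0293]
side panel 3 c [ 0.6102 -0.3038] size 0.063 0.113 z 0.0251 round [ 0.5675 -0.3088] square [ 0.6529 -0.2989] bgr [ 93 160 188] [ 97 196 227]
side panel 4 c [ 0.4683 -0.3048] size 0.063 0.111 z 0.0256 round [ 0.4268 -0.3162] square [ 0.5098 -0.2933] bgr [ 97 197 228] [ 98 197 228]
```

Contact held, but about 4 mm off-centre in y. I'll re-rest it closer to centre for margin.

Call:
arm_command --pt "-0.6 0.4 0 0 0 0 1.2" --pt "0.1 0.1 -0.45 0 0 0 1.2" --pt "0.35 -0.22 0 0 0 0 1.2" --pt "0.13 -0.09 0 0 0 0 1.2" --pt "0.1 -0.07 0 0 0 0 1.2" --pt "0.1 -0.07 0 0 0 0 1.2"

```text
time: 27.88
position: [0.5003, -0.2926, 0.0373]
tool_rot: [-0.252, 0.662, 0.58, 0.402]
ft_force: [-0.3, 1.1, 6.7]
grip_width: 0.0153
```

Call:
arm_command --pt "0.09 -0.06 0 0 0 0 1.2" --pt "0.09 -0.06 0 0 0 0 1.2" --pt "0.09 -0.06 0 0 0 0 1.2" --pt "0.08 -0.06 0 0 0 0 1.2" --pt "0.08 -0.06 0 0 0 0 1.2" --pt "0.08 -0.06 0 0 0 0 1.2" --pt "0.08 -0.06 0 0 0 0 1.2" --pt "0.08 -0.06 0 0 0 0 1.2" --pt "0.08 -0.06 0 0 0 0 1.2" --pt "0.08 -0.06 0 0 0 0 1.2"

```text
time: 29.12
position: [0.5006, -0.2925, 0.0379]
tool_rot: [-0.251, 0.663, 0.58, 0.4]
ft_force: [-0.3, 1.0, 5.1]
grip_width: 0.0155
```

```bash
python3 - <<'E'
from panels import *
st(); print(tip_now()); panels("side"); im,d,K,T=cam("side"); print(px(tip_now(),K,T)); cv2.imwrite("pics/j.png",cv2.resize(im[170:300,270:430],None,fx=4,fy=4))
E
```

```text
t 29.12 pos [ 0.5006 -0.2925  0.0379] F [-0.3262  1.0187  5.1397] w 0.0155 q [-0.6016  0.9544  1.1603 -0.207   1.5986 -1.8733]
toolx [-0.5532  0.1306 -0.8227] y [-0.7979  0.2007  0.5684] z [ 0.2393  0.9709 -0.0068]
[ 0.5691 -0.3095  0.0293]
side panel 3 c [ 0.611  -0.3048] size 0.061 0.111 z 0.0250 round [ 0.5683 -0.3095] square [ 0.6537 -0.3001] bgr [136 154 162] [ 97 196 227]
side panel 4 c [ 0.4689 -0.3042] size 0.063 0.112 z 0.0256 round [ 0.4276 -0.316 ] square [ 0.5103 -0.2924] bgr [ 97 197 228] [ 98 196 227]
[[361.8384 269.6722]]
```

View pics/j.png

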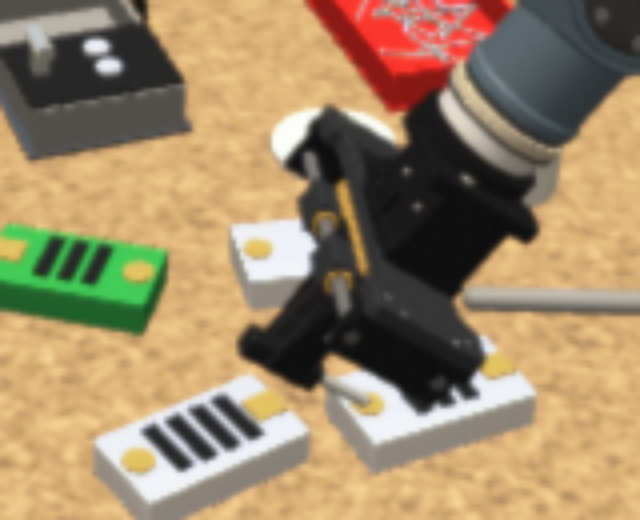

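The tip rests on panel 3's round pad at (368,402). On to its square pad.

Call:
arm_command --pt "-1.2 0.85 0 0 0 0 1.2" --pt "-1.2 0.85 0 0 0 -0.01 1.2" --pt "0 0 0 0 0 0 1.2"

```text
time: 29.6
position: [0.5008, -0.2925, 0.0688]
tool_rot: [-0.256, 0.662, 0.578, 0.404]
ft_force: [-0.5, -0.3, -1.4]
grip_width: 0.0153
```

```bash
python3 - <<'E'
from panels import *
tip_to([.6550,-.3000,.045],-.25,.6,n=4)
E
```

```text
tip now [ 0.5694 -0.3094  0.061 ] target pos [ 0.5866 -0.2825  0.0533]
dist cm 8.77 turn 0.014 n 4
[[-0.81,-1.89,0.76,0.001,-0.003,0.002,1.2],[-0.82,-1.89,0.76,0.001,-0.003,0.002,1.2],[-0.82,-1.89,0.76,0.001,-0.003,0.002,1.2],[-0.82,-1.88,0.77,0.001,-0.003,0.002,1.2]]
```

Call:
arm_command --pt "-0.82 -1.89 0.76 0.001 -0.003 0.002 1.2" --pt "-0.82 -1.89 0.76 0.001 -0.003 0.002 1.2" --pt "-0.82 -1.89 0.76 0.001 -0.003 0.002 1.2" --pt "-0.82 -1.88 0.76 0.001 -0.003 0.002 1.2" --pt "0 0 0 0 0 0 1.2"

```text
time: 30.22
position: [0.588, -0.2823, 0.0526]
tool_rot: [-0.248, 0.662, 0.579, 0.406]
ft_force: [0.0, -0.7, -1.0]
grip_width: 0.0152
```

```bash
python3 - <<'E'
from panels import *
st(); panels("side"); tip_to([.6550,-.3000,.033],-.25,.6,n=2)
E
```

```text
t 30.23 pos [ 0.588  -0.2823  0.0526] F [ 0.0454 -0.726  -0.9988] w 0.0152 q [-0.5369  1.0348  0.8976 -0.162   1.7879 -1.8434]
toolx [-0.5467  0.1421 -0.8252] y [-0.7992  0.2055  0.5648] z [0.2498 0.9683 0.0012]
side panel 1 c [ 0.601  -0.1547] size 0.065 0.110 z 0.0251 round [ 0.5584 -0.1489] square [ 0.6436 -0.1605] bgr [102 199 230] [ 99 198 229]
side panel 3 c [ 0.6117 -0.3041] size 0.063 0.113 z 0.0253 round [ 0.569  -0.3086] square [ 0.6545 -0.2995] bgr [ 99 198 228] [ 99 198 229]
side panel 4 c [ 0.4689 -0.3041] size 0.064 0.111 z 0.0254 round [ 0.4275 -0.3157] square [ 0.5103 -0.2925] bgr [ 99 199 229] [ 99 198 228]
tip now [ 0.6555 -0.3001  0.0444] target pos [ 0.5866 -0.2825  0.0413]
dist cm 1.16 turn 0.003 n 2
[[0.49,-0.31,-0.01,-0.001,0.001,-0.001,1.2],[0.49,-0.31,-0.01,-0.001,0.001,-0.001,1.2]]
```

Call:
arm_command --pt "0.45 -0.38 0 0 0 0 1.2" --pt "0.45 -0.38 0 0 0 0 1.2" --pt "0.1 -0.1 0 0 0 0 1.2" --pt "0.1 -0.08 0 0 0 0 1.2" --pt "0.1 -0.07 0 0 0 0 1.2"

```text
time: 30.9
position: [0.5859, -0.2833, 0.0383]
tool_rot: [-0.246, 0.662, 0.58, 0.406]
ft_force: [0.2, 1.5, 4.0]
grip_width: 0.0155
```

Call:
arm_command --pt "0.09 -0.06 0 0 0 0 1.2" --pt "0.09 -0.06 0 0 0 0 1.2" --pt "0.09 -0.06 0 0 0 0 1.2" --pt "0.08 -0.06 0 0 0 0 1.2" --pt "0.08 -0.06 0 0 0 0 1.2" --pt "0.08 -0.06 0 0 0 0 1.2" --pt "0.08 -0.06 0 0 0 0 1.2" --pt "0.08 -0.06 0 0 0 0 1.2" --pt "0.08 -0.06 0 0 0 0 1.2" --pt "0.08 -0.06 0 0 0 0 1.2" --pt "0.08 -0.06 0 0 0 0 1.2"

```text
time: 32.28
position: [0.5858, -0.2832, 0.0382]
tool_rot: [-0.245, 0.664, 0.58, 0.404]
ft_force: [-1.7, 1.4, 7.3]
grip_width: 0.0154
```

```bash
python3 - <<'E'
from panels import *
st(); print(tip_now()); panels("side")
E
```

```text
t 32.27 pos [ 0.5858 -0.2832  0.0382] F [-1.7137  1.4214  7.2676] w 0.0154 q [-0.5383  1.0532  0.8994 -0.1648  1.7753 -1.838 ]
toolx [-0.5532  0.1433 -0.8207] y [-0.7938  0.208   0.5714] z [ 0.2526  0.9676 -0.0013]
[ 0.654  -0.301   0.0293]
side panel 1 c [ 0.6006 -0.1556] size 0.067 0.110 z 0.0251 round [ 0.558  -0.1501] square [ 0.6433 -0.1612] bgr [ 98 197 228] [ 99 198 229]
side panel 3 c [ 0.6111 -0.3043] size 0.062 0.111 z 0.0251 round [ 0.5684 -0.3093] square [ 0.6538 -0.2992] bgr [ 99 198 229] [132 153 160]
side panel 4 c [ 0.4694 -0.3044] size 0.063 0.111 z 0.0256 round [ 0.4281 -0.3164] square [ 0.5107 -0.2924] bgr [ 99 200 229] [ 98 196 227]
```

Panel 3 is done, tip within 2 mm of the square pad's centre. On to panel 4's round pad.

Call:
arm_command --pt "-1.5 1.05 0 0 0 0 1.2" --pt "-1.5 1.05 0 0 0 -0.01 1.2" --pt "0 0 0 0 0 0 1.2"

```text
time: 32.7
position: [0.5866, -0.2838, 0.076]
tool_rot: [-0.25, 0.662, 0.577, 0.408]
ft_force: [0.6, 0.1, -0.4]
grip_width: 0.0157
```

```bash
python3 - <<'E'
from panels import *
tip_to([.4290,-.3160,.060],-.25,.6,n=6)
E
```

```text
tip now [ 0.655  -0.3017  0.0681] target pos [ 0.3606 -0.2985  0.0683]
dist cm 22.67 turn 0.008 n 6
[[2.11,2.9,-1.19,-0.001,0.0,0.001,1.2],[2.12,2.9,-1.18,-0.001,0.0,0.001,1.2],[2.12,2.89,-1.18,-0.001,0.0,0.001,1.2],[2.12,2.89,-1.18,-0.001,0.0,0.001,1.2],[2.13,2.89,-1.18,-0.001,0.0,0.001,1.2],[2.13,2.89,-1.17,-0.001,0.0,0.001,1.2]]
```

Call:
arm_command --pt "2.1 2.9 -1.18 0 0 0 1.2" --pt "2.1 2.9 -1.18 0 0 0 1.2" --pt "2.1 2.9 -1.18 0 0 0 1.2" --pt "2.1 2.9 -1.18 0 0 0 1.2" --pt "2.1 2.9 -1.18 0 0 0 1.2" --pt "2.0 2.8 -1.1 0 0 0 1.2" --pt "0 0 0 0 0 0 1.2"

```text
time: 33.58
position: [0.3574, -0.2984, 0.0671]
tool_rot: [-0.253, 0.661, 0.575, 0.41]
ft_force: [0.7, -0.2, -0.7]
grip_width: 0.0154
```

```bash
python3 - <<'E'
from panels import *
st(); panels("side"); tip_to([.4290,-.3160,.034],-.25,.6,n=5)
E
```

```text
t 33.58 pos [ 0.3574 -0.2984  0.0671] F [ 0.6713 -0.1951 -0.6837] w 0.0154 q [-0.7445  0.7783  1.5239 -0.2718  1.3751 -1.9345]
toolx [-0.5362  0.136  -0.8331] y [-0.8061  0.2105  0.5531] z [ 0.2506  0.9681 -0.0032]
side panel 1 c [ 0.6012 -0.1533] size 0.065 0.111 z 0.0250 round [ 0.5584 -0.149 ] square [ 0.644  -0.1577] bgr [ 49  94 112] [ 98 196 227]
side panel 3 c [ 0.6107 -0.3032] size 0.063 0.112 z 0.0252 round [ 0.568  -0.3086] square [ 0.6533 -0.2979] bgr [ 98 196 227] [ 97 195 226]
side panel 4 c [ 0.4682 -0.3046] size 0.064 0.110 z 0.0256 round [ 0.4269 -0.3167] square [ 0.5094 -0.2926] bgr [ 98 197 228] [ 98 196 227]
tip now [ 0.4277 -0.3168  0.0597] target pos [ 0.3606 -0.2985  0.0423]
dist cm 2.46 turn 0.017 n 5
[[0.4,-0.29,0.02,-0.001,-0.0,0.003,1.2],[0.4,-0.29,0.02,-0.001,-0.0,0.003,1.2],[0.39,-0.29,0.02,-0.001,-0.0,0.003,1.2],[0.39,-0.3,0.02,-0.001,-0.0,0.003,1.2],[0.39,-0.3,0.02,-0.001,-0.0,0.003,1.2]]
```

Call:
arm_command --pt "0.4 -0.29 0.02 0 0 0.003 1.2" --pt "0.4 -0.29 0.02 0 0 0.003 1.2" --pt "0.4 -0.29 0.02 0 0 0.003 1.2" --pt "0.4 -0.3 0.02 0 0 0.003 1.2" --pt "0.3 -0.2 0 0 0 0 1.2" --pt "0 0 0 0 0 0 1.2"

```text
time: 34.38
position: [0.3643, -0.2992, 0.0405]
tool_rot: [-0.253, 0.662, 0.576, 0.406]
ft_force: [-0.3, -0.5, 0.1]
grip_width: 0.0154
```

```bash
python3 - <<'E'
from panels import *
st(); tip_to([.4290,-.3160,.0295],-.25,.6,n=3)
E
```

```text
t 34.38 pos [ 0.3643 -0.2992  0.0405] F [-0.3451 -0.5127  0.1001] w 0.0154 q [-0.735   0.8267  1.5102 -0.2746  1.348  -1.9189]
toolx [-0.542   0.1335 -0.8297] y [-0.8033  0.2077  0.5582] z [ 0.2468  0.969  -0.0053]
tip now [ 0.4328 -0.3167  0.0327] target pos [ 0.3606 -0.2985  0.0378]
dist cm 0.47 turn 0.009 n 3
[[0.15,0.06,-0.01,-0.001,-0.002,0.003,1.2],[0.15,0.06,-0.01,-0.001,-0.002,0.003,1.2],[0.15,0.06,-0.01,-0.001,-0.002,0.003,1.2]]
```

Call:
arm_command --pt "0.15 0.08 0 0 0 0.003 1.2" --pt "0.15 0.08 0 0 0 0.003 1.2" --pt "0.12 -0.02 0 0 0 0 1.2" --pt "0.1 -0.07 0 0 0 0 1.2"

```text
time: 34.88
position: [0.3605, -0.2985, 0.0376]
tool_rot: [-0.251, 0.663, 0.578, 0.404]
ft_force: [-0.3, 0.9, 3.8]
grip_width: 0.0154
```

Call:
arm_command --pt "0.09 -0.06 0 0 0 0 1.2" --pt "0.09 -0.06 0 0 0 0 1.2" --pt "0.09 -0.06 0 0 0 0 1.2" --pt "0.08 -0.06 0 0 0 0 1.2" --pt "0.08 -0.06 0 0 0 0 1.2" --pt "0.08 -0.06 0 0 0 0 1.2" --pt "0.08 -0.06 0 0 0 0 1.2" --pt "0.08 -0.06 0 0 0 0 1.2" --pt "0.08 -0.06 0 0 0 0 1.2" --pt "0.08 -0.06 0 0 0 0 1.2" --pt "0.08 -0.06 0 0 0 0 1.2"

```text
time: 36.25
position: [0.3604, -0.2984, 0.0376]
tool_rot: [-0.249, 0.665, 0.578, 0.403]
ft_force: [-0.3, 0.2, 5.6]
grip_width: 0.0154
```

```bash
python3 - <<'E'
from panels import *
st(); print(tip_now()); panels("side")
E
```

```text
t 36.25 pos [ 0.3604 -0.2984  0.0376] F [-0.324   0.1766  5.5685] w 0.0154 q [-0.735   0.8336  1.5137 -0.2812  1.3481 -1.9118]
toolx [-0.5517  0.1339 -0.8232] y [-0.7963  0.2089  0.5677] z [ 0.248   0.9687 -0.0086]
[ 0.4287 -0.316   0.029 ]
side panel 1 c [ 0.6143 -0.1551] size 0.063 0.085 z 0.0249 round [ 0.5716 -0.1499] square [ 0.657  -0.1603] bgr [21 20 21] [117 172 217]
side panel 3 c [ 0.6109 -0.3033] size 0.065 0.112 z 0.0254 round [ 0.5683 -0.309 ] square [ 0.6535 -0.2976] bgr [ 98 197 228] [ 97 196 227]
side panel 4 c [ 0.4691 -0.3058] size 0.062 0.111 z 0.0253 round [ 0.4278 -0.3178] square [ 0.5104 -0.2938] bgr [ 97 147 168] [ 98 197 227]
```

Good, within 2 mm. (Panel 1's shift there is only because the arm hides part of it.) Now the last square pad.

Call:
arm_command --pt "-1.2 0.85 0 0 0 0 1.2" --pt "-1.2 0.85 0 0 0 -0.01 1.2" --pt "0 0 0 0 0 0 1.2"

```text
time: 36.67
position: [0.3605, -0.2985, 0.0688]
tool_rot: [-0.253, 0.664, 0.575, 0.406]
ft_force: [-0.0, -0.3, -0.7]
grip_width: 0.0151
```

```bash
python3 - <<'E'
from panels import *
panels("side"); tip_to([.5115,-.2930,.046],-.25,.6,n=4)
E
```

```text
side panel 1 c [ 0.6018 -0.1541] size 0.061 0.111 z 0.0250 round [ 0.5591 -0.1492] square [ 0.6445 -0.159 ] bgr [ 96 193 225] [ 98 196 228]
side panel 3 c [ 0.6115 -0.3035] size 0.064 0.111 z 0.0253 round [ 0.5687 -0.3079] square [ 0.6543 -0.2991] bgr [ 98 197 227] [ 97 195 226]
side panel 4 c [ 0.469  -0.3049] size 0.063 0.111 z 0.0256 round [ 0.4275 -0.3162] square [ 0.5105 -0.2936] bgr [ 97 197 228] [ 97 195 227]
tip now [ 0.4288 -0.3159  0.0605] target pos [ 0.4431 -0.2755  0.0543]
dist cm 8.69 turn 0.012 n 4
[[-0.76,-1.74,1.07,-0.001,-0.002,0.002,1.2],[-0.76,-1.74,1.07,-0.001,-0.002,0.002,1.2],[-0.76,-1.73,1.06,-0.001,-0.002,0.002,1.2],[-0.76,-1.73,1.06,-0.001,-0.002,0.002,1.2]]
```

Call:
arm_command --pt "-0.76 -1.74 1.07 -0.001 -0.002 0.002 1.2" --pt "-0.76 -1.74 1.07 -0.001 -0.002 0.002 1.2" --pt "-0.76 -1.73 1.06 -0.001 -0.002 0.002 1.2" --pt "-0.76 -1.73 1.06 -0.001 -0.002 0.002 1.2" --pt "0 0 0 0 0 0 1.2"

```text
time: 37.35
position: [0.4439, -0.2746, 0.0525]
tool_rot: [-0.248, 0.662, 0.58, 0.406]
ft_force: [-0.9, -0.1, -0.4]
grip_width: 0.0151
```

```bash
python3 - <<'E'
from panels import *
st(); tip_to([.5112,-.2932,.033],-.25,.6,n=3)
E
```

```text
t 37.35 pos [ 0.4439 -0.2746  0.0525] F [-0.8717 -0.1052 -0.448 ] w 0.0151 q [-0.6325  0.8702  1.3366 -0.2108  1.5047 -1.8751]
toolx [-0.548   0.1428 -0.8242] y [-0.7982  0.2054  0.5663] z [0.2502 0.9682 0.0014]
tip now [ 0.5123 -0.2922  0.044 ] target pos [ 0.4428 -0.2757  0.0413]
dist cm 1.13 turn 0.004 n 3
[[0.32,-0.19,-0.05,-0.001,0.001,-0.001,1.2],[0.32,-0.19,-0.05,-0.001,0.001,-0.001,1.2],[0.32,-0.19,-0.05,-0.001,0.001,-0.001,1.2]]
```

Call:
arm_command --pt "0.32 -0.2 -0.05 0 0 0 1.2" --pt "0.32 -0.2 -0.05 0 0 0 1.2" --pt "0.3 -0.2 -0.05 0 0 0 1.2" --pt "0.1 -0.08 0 0 0 0 1.2" --pt "0.1 -0.08 0 0 0 0 1.2" --pt "0.1 -0.07 0 0 0 0 1.2"

```text
time: 38.1
position: [0.4395, -0.2763, 0.0381]
tool_rot: [-0.245, 0.663, 0.58, 0.405]
ft_force: [-1.2, -0.4, 5.8]
grip_width: 0.0156
```

Call:
arm_command --pt "0.09 -0.06 0 0 0 0 1.2" --pt "0.09 -0.06 0 0 0 0 1.2" --pt "0.09 -0.06 0 0 0 0 1.2" --pt "0.08 -0.06 0 0 0 0 1.2" --pt "0.08 -0.06 0 0 0 0 1.2" --pt "0.08 -0.06 0 0 0 0 1.2" --pt "0.08 -0.06 0 0 0 0 1.2" --pt "0.08 -0.06 0 0 0 0 1.2" --pt "0.08 -0.06 0 0 0 0 1.2" --pt "0.08 -0.06 0 0 0 0 1.2" --pt "0.08 -0.06 0 0 0 0 1.2"

```text
time: 39.48
position: [0.4396, -0.2763, 0.0384]
tool_rot: [-0.244, 0.664, 0.58, 0.403]
ft_force: [-0.8, 1.9, 5.1]
grip_width: 0.0153
```

```bash
python3 - <<'E'
from panels import *
st(); print(tip_now()); panels("side")
E
```

```text
t 39.48 pos [ 0.4396 -0.2763  0.0384] F [-0.8304  1.8907  5.0943] w 0.0153 q [-0.6361  0.891   1.342  -0.2175  1.4865 -1.8689]
toolx [-0.5555  0.143  -0.8191] y [-0.7925  0.2071  0.5736] z [ 0.2517  0.9678 -0.0017]
[ 0.5079 -0.294   0.0293]
side panel 3 c [ 0.6103 -0.3027] size 0.064 0.110 z 0.0253 round [ 0.5675 -0.3075] square [ 0.653 -0.298] bgr [ 97 196 227] [ 97 194 226]
side panel 4 c [ 0.4689 -0.3044] size 0.062 0.112 z 0.0256 round [ 0.4276 -0.3161] square [ 0.5103 -0.2926] bgr [ 98 197 227] [115 171 194]
```

About 3–4 mm short, inside tolerance. I'll re-rest it centred for margin.

Call:
arm_command --pt "-0.6 0.4 0 0 0 0 1.2" --pt "-0.2 -0.3 0.05 0 0 -0.01 1.2" --pt "0.35 -0.25 0 0 0 0 1.2" --pt "0.13 -0.09 0 0 0 0 1.2" --pt "0.1 -0.07 0 0 0 0 1.2" --pt "0.1 -0.07 0 0 0 0 1.2"

```text
time: 40.28
position: [0.4439, -0.2771, 0.0374]
tool_rot: [-0.248, 0.663, 0.578, 0.406]
ft_force: [0.0, 0.3, 6.6]
grip_width: 0.0157
```

Call:
arm_command --pt "0.09 -0.06 0 0 0 0 1.2" --pt "0.09 -0.06 0 0 0 0 1.2" --pt "0.09 -0.06 0 0 0 0 1.2" --pt "0.08 -0.06 0 0 0 0 1.2" --pt "0.08 -0.06 0 0 0 0 1.2" --pt "0.08 -0.06 0 0 0 0 1.2" --pt "0.08 -0.06 0 0 0 0 1.2" --pt "0.08 -0.06 0 0 0 0 1.2" --pt "0.08 -0.06 0 0 0 0 1.2" --pt "0.08 -0.06 0 0 0 0 1.2"

```text
time: 41.52
position: [0.444, -0.277, 0.0379]
tool_rot: [-0.247, 0.664, 0.578, 0.405]
ft_force: [-0.5, -0.2, 5.5]
grip_width: 0.0155
```

```bash
python3 - <<'E'
from panels import *
st(); print(tip_now()); panels("side"); im,d,K,T=cam("side"); cv2.imwrite("pics/k.png",cv2.resize(im[170:310,250:430],None,fx=4,fy=4))
E
```

```text
t 41.52 pos [ 0.444  -0.277   0.0379] F [-0.5413 -0.151   5.5149] w 0.0155 q [-0.6335  0.8924  1.3348 -0.2155  1.4858 -1.8662]
toolx [-0.5507  0.1401 -0.8229] y [-0.7957  0.2099  0.5682] z [ 0.2524  0.9676 -0.0041]
[ 0.5123 -0.2949  0.0292]
side panel 3 c [ 0.6115 -0.3038] size 0.063 0.113 z 0.0253 round [ 0.5689 -0.3097] square [ 0.6541 -0.298 ] bgr [ 97 195 226] [ 96 194 225]
side panel 4 c [ 0.4698 -0.3043] size 0.064 0.112 z 0.0255 round [ 0.4283 -0.3155] square [ 0.5113 -0.2931] bgr [ 97 196 227] [165 184 187]
```

View pics/k.png

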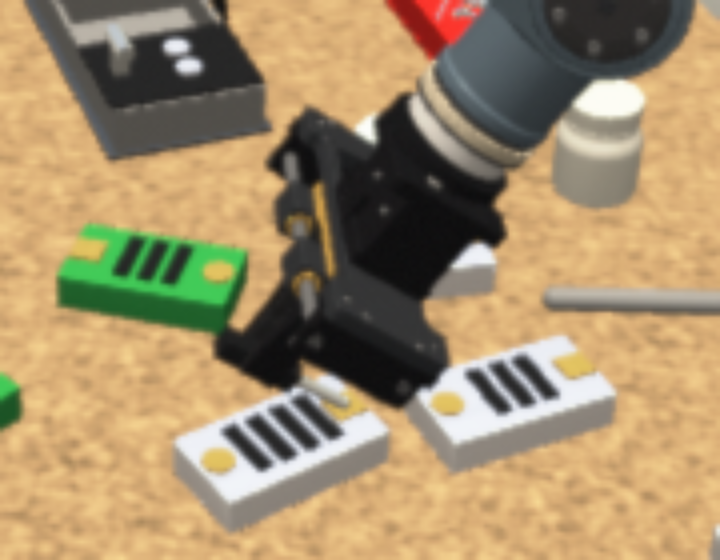

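The tip sits on the square pad at (345,398). All pads on panels 1, 3 and 4 are done. Lifting and returning towards the compartment.

Call:
arm_command --pt "-3 2.1 0 0 0 0 1.2" --pt "-3.5 2.4 0 0 0 0 1.2" --pt "-4 2.8 0 0 0 0 1.2" --pt "-4 2.8 0 0 0 0 1.2" --pt "0 0 0 0 0 0 1.2"

```text
time: 42.25
position: [0.4437, -0.2761, 0.2171]
tool_rot: [-0.247, 0.664, 0.579, 0.405]
ft_force: [-0.1, 0.0, -1.0]
grip_width: 0.0155
```

```bash
python3 - <<'E'
from h import *
st(); rows(np.array([.462,.1700,.26]),down(np.pi/2+.03),1.2,n=10)
E
```

```text
t 42.25 pos [ 0.4437 -0.2761  0.2171] F [-0.1303  0.0407 -0.9642] w 0.0155 q [-0.6333  0.6759  1.2401 -0.2187  1.7902 -1.9339]
toolx [-0.5503  0.1413 -0.8229] y [-0.7959  0.209   0.5682] z [ 0.2523  0.9677 -0.0025]
dist cm 44.86 turn 0.667 n 10
[[0.18,1.03,4.36,-0.028,0.008,-0.06,1.2],[0.08,0.92,4.39,-0.028,0.008,-0.06,1.2],[-0.01,0.8,4.41,-0.028,0.008,-0.06,1.2],[-0.09,0.67,4.43,-0.028,0.008,-0.06,1.2],[-0.16,0.54,4.45,-0.028,0.008,-0.06,1.2],[-0.23,0.41,4.46,-0.028,0.008,-0.06,1.2],[-0.28,0.27,4.47,-0.028,0.008,-0.06,1.2],[-0.33,0.12,4.47,-0.028,0.008,-0.06,1.2],[-0.37,-0.02,4.47,-0.028,0.008,-0.06,1.2],[-0.41,-0.17,4.46,-0.028,0.008,-0.06,1.2]]
```

Call:
arm_command --pt "0.18 1.03 4.36 -0.028 0.008 -0.06 1.2" --pt "0.08 0.92 4.39 -0.028 0.008 -0.06 1.2" --pt "0 0.8 4.41 -0.028 0.008 -0.06 1.2" --pt "-0.09 0.67 4.43 -0.028 0.008 -0.06 1.2" --pt "-0.16 0.54 4.45 -0.028 0.008 -0.06 1.2" --pt "-0.23 0.41 4.46 -0.028 0.008 -0.06 1.2" --pt "-0.28 0.27 4.47 -0.028 0.008 -0.06 1.2" --pt "-0.33 0.12 4.47 -0.028 0.008 -0.06 1.2" --pt "-0.37 0 4.4 -0.028 0.008 -0.06 1.2" --pt "-0.41 -0.17 4.2 -0.028 0.008 -0.06 1.2" --pt "0 0 0 0 0 0 1.2"

```text
time: 43.62
position: [0.4541, 0.1809, 0.247]
tool_rot: [-0.506, 0.488, 0.511, 0.494]
ft_force: [0.3, -1.2, -1.0]
grip_width: 0.0152
```

```bash
python3 - <<'E'
from held import *
from panels import panels
st(); held("pics/l.png"); panels("side")
im,d,K,T=cam("side"); P=cloud(d,K,T)
b=(d>0)&(P[...,2]>.12)&(P[...,2]<.16)&(P[...,0]>.52)&(P[...,0]<.62)&(abs(P[...,1]-.168)<.05)
if b.any(): print("lid top",P[b].min(0),P[b].max(0))
rows(np.array([.475,.1704,.10]),down(np.pi/2+.032),1.2,n=4)
E
```

```text
t 43.62 pos [0.4541 0.1809 0.247 ] F [ 0.2955 -1.2454 -1.0493] w 0.0152 q [ 0.1425  0.2734  1.6989  0.0116  1.1681 -1.4681]
toolx [-0.0003  0.0107 -0.9999] y [-0.9994 -0.0353 -0.0001] z [-0.0353  0.9993  0.0107]
stem n 408
y -0.038 n 86 x med -0.0362 min -0.0385 z -0.0004
y -0.030 n 109 x med -0.0366 min -0.0381 z -0.0003
y -0.022 n 213 x med -0.0409 min -0.0427 z -0.0002
tip y -0.038797718056007936
side panel 1 c [ 0.6005 -0.155 ] size 0.066 0.109 z 0.0251 round [ 0.5579 -0.1493] square [ 0.6432 -0.1606] bgr [ 92 181 215] [ 89 179 214]
side panel 3 c [ 0.6105 -0.3036] size 0.065 0.111 z 0.0254 round [ 0.5678 -0.3082] square [ 0.6533 -0.299 ] bgr [ 89 180 214] [ 89 180 213]
side panel 4 c [ 0.4279 -0.2997] size 0.063 0.111 z 0.0255 round [ 0.3864 -0.3111] square [ 0.4694 -0.2884] bgr [ 89 179 213] [ 88 180 213]
lid top [0.5512 0.1219 0.1218] [0.589  0.21   0.1549]
dist cm 14.84 turn 0.010 n 4
[[3.67,-0.48,-0.24,-0.0,0.002,-0.0,1.2],[3.67,-0.48,-0.23,-0.0,0.002,-0.0,1.2],[3.67,-0.48,-0.22,-0.0,0.002,-0.0,1.2],[3.67,-0.48,-0.21,-0.0,0.002,-0.0,1.2]]
```

The grip is unchanged: the stem reads the same in the tool frame. Panel 4 has since been knocked about 4 cm towards −x but still lies flat. Both its pads had already been checked, each with over 1.2 s of contact, so I carry on. Lowering the probe into its compartment.

Call:
arm_command --pt "3.6 -0.48 -0.24 0 0.002 0 1.2" --pt "3.6 -0.48 -0.23 0 0.002 0 1.2" --pt "3.6 -0.48 -0.22 0 0.002 0 1.2" --pt "3.4 -0.4 -0.2 0 0.002 0 1.2" --pt "0 0 0 0 0 0 1.2"

```text
time: 44.4
position: [0.4789, 0.1628, 0.0995]
tool_rot: [-0.504, 0.496, 0.505, 0.495]
ft_force: [0.1, -0.9, -0.9]
grip_width: 0.0153
```

```bash
python3 - <<'E'
from h import *
st(); rows(np.array([.490,.1704,.04]),down(np.pi/2+.032),1.2,n=4)
E
```

```text
t 44.40 pos [0.4789 0.1628 0.0995] F [ 0.1435 -0.8905 -0.8831] w 0.0153 q [ 0.1063  0.5115  1.8177  0.0001  0.813  -1.4824]
toolx [-0.0006  0.     -1.    ] y [-0.9998 -0.0178  0.0006] z [-0.0178  0.9998  0.    ]
dist cm 6.10 turn 0.014 n 4
[[1.49,-0.28,0.19,-0.004,0.0,-0.0,1.2],[1.49,-0.28,0.18,-0.004,0.0,-0.0,1.2],[1.49,-0.28,0.18,-0.004,0.0,-0.0,1.2],[1.49,-0.28,0.18,-0.004,0.0,-0.0,1.2]]
```

Call:
arm_command --pt "1.4 -0.25 0.2 -0.004 0 0 1.2" --pt "1.4 -0.25 0.2 -0.004 0 0 1.2" --pt "1.4 -0.25 0.2 -0.004 0 0 1.2" --pt "1.2 -0.2 0.15 -0.003 0 0 1.2" --pt "0 0 0 0 0 0 1.2"

```text
time: 45.02
position: [0.4919, 0.1703, 0.0445]
tool_rot: [0.509, -0.491, -0.507, -0.493]
ft_force: [0.4, 0.5, -0.0]
grip_width: 0.0155
```

```bash
python3 - <<'E'
from h import *
st(); rows(np.array([.4915,.1706,-.010]),down(np.pi/2+.032),1.2,n=4)
E
```

```text
t 45.02 pos [0.4919 0.1703 0.0445] F [ 0.3783  0.5104 -0.0157] w 0.0155 q [ 0.1184  0.62    1.821   0.0001  0.6957 -1.4844]
toolx [ 0.0048  0.0006 -1.    ] y [-0.9995 -0.0319 -0.0048] z [-0.0319  0.9995  0.0005]
dist cm 5.45 turn 0.005 n 4
[[1.36,0.02,0.01,-0.0,0.0,0.001,1.2],[1.36,0.01,0.01,-0.0,0.0,0.001,1.2],[1.36,0.01,0.01,-0.0,0.0,0.001,1.2],[1.36,0.01,0.01,-0.0,0.0,0.001,1.2]]
```

Call:
arm_command --pt "1.3 0 0 0 0 0.001 1.2" --pt "1.3 0 0 0 0 0.001 1.2" --pt "0 0 0 0 0 0 1.2"

```text
time: 45.4
position: [0.4921, 0.1706, 0.017]
tool_rot: [0.509, -0.491, -0.507, -0.493]
ft_force: [0.2, 1.0, -0.9]
grip_width: 0.0158
```

```bash
python3 - <<'E'
from h import *
st(); rows(np.array([.4915,.1706,-.013]),down(np.pi/2+.032),1.2,n=3)
E
```

```text
t 45.40 pos [0.4921 0.1706 0.017 ] F [ 0.1709  1.0188 -0.9013] w 0.0158 q [ 0.1187  0.671   1.8313  0.0004  0.6359 -1.4848]
toolx [ 0.0033  0.0006 -1.    ] y [-0.9995 -0.0324 -0.0034] z [-0.0324  0.9995  0.0005]
dist cm 3.01 turn 0.003 n 3
[[1.0,0.02,0.0,0.0,0.0,0.001,1.2],[1.0,0.02,0.0,0.0,0.0,0.001,1.2],[1.0,0.02,0.0,0.0,0.0,0.001,1.2]]
```

Call:
arm_command --pt "1 0.03 0 0 0 0.001 1.2" --pt "1 0.03 0 0 0 0.001 1.2" --pt "0.7 0 0 0 0 0 1.2" --pt "0.15 0 0 0 0 0 1.2" --pt "0 0 0 0 0 0 1.2"

```text
time: 46.02
position: [0.4918, 0.1705, -0.0135]
tool_rot: [0.508, -0.491, -0.508, -0.492]
ft_force: [0.0, 0.5, -0.7]
grip_width: 0.0153
```

Call:
arm_command --pt "0.12 0 0 0 0 0 1.2" --pt "0 0 0 0 0 0 3.5" --pt "0 0 0 0 0 0 3.5" --pt "0 0 0 0 0 0 3.5" --pt "0 0 0 0 0 0 3.5" --pt "-1.5 0 0 0 0 0 3.5" --pt "-2.5 0 0 0 0 0 3.5" --pt "-3.5 0 0 0 0 0 3.5" --pt "-4 1 0 0 0 0 3.5" --pt "-4 1 0 0 0 0 3.5" --pt "-4 0 0 0 0 0 3.5" --pt "0 0 0 0 0 0 3.5"

```text
time: 47.52
position: [0.4715, 0.1698, 0.1928]
tool_rot: [0.51, -0.489, -0.506, -0.494]
ft_force: [0.2, -0.4, -0.6]
grip_width: 0.035
```

```bash
python3 - <<'E'
from probe import *
st(); probe_in_box("pics/m.png"); o,m=st()
im,d,K,T=cam("wrist"); P=cloud(d,K,T); b=(d>0)&(P[...,2]>.12)&(P[...,2]<.16)&(P[...,0]>.52)&(P[...,0]<.62)&(abs(P[...,1]-.168)<.05)
if b.any(): print("lid top",P[b].min(0),P[b].max(0))
E
```

```text
t 47.52 pos [0.4715 0.1698 0.1928] F [ 0.156  -0.3581 -0.5653] w 0.0350 q [ 0.1221  0.3578  1.7446  0.0005  1.0304 -1.4813]
toolx [ 0.0088  0.0015 -1.    ] y [-0.9994 -0.0323 -0.0088] z [-0.0323  0.9995  0.0012]
handle px [318. 198.] centre [0.4907 0.1704 0.026 ] size 0.012473866033880563 0.04978256743383676 heading 0.036420095359427106 top z 0.02616377136598652 npx 435
stem n 127 mean [0.5356 0.1725 0.0213] zmax 0.022832138578895267
t 47.58 pos [0.47   0.1696 0.1911] F [-0.5373  0.1761 -0.134 ] w 0.0351 q [ 0.1221  0.3598  1.747   0.0005  1.03   -1.4813]
toolx [ 0.0046  0.001  -1.    ] y [-0.9995 -0.0323 -0.0047] z [-0.0323  0.9995  0.0008]
lid top [0.5527 0.1368 0.1201] [0.5703 0.2083 0.1558]
```

View pics/m.png

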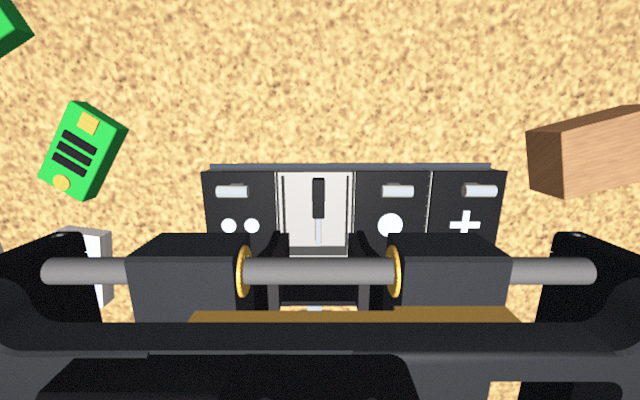

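The probe lies flat in its compartment, handle at (318,198), with the same pose as before. Now I regrip the lid's bar at its known open position and swing it shut.

```bash
python3 - <<'E'
from h import *
st(); rows(np.array([.5851,.1699,.185]),down(np.pi/2+.036),6.0,n=4)
E
```

```text
t 47.62 pos [0.469  0.1695 0.1896] F [ 0.6048  0.1559 -0.442 ] w 0.0353 q [ 0.122   0.3621  1.7486  0.0005  1.0296 -1.4813]
toolx [ 0.0013  0.0006 -1.    ] y [-0.9995 -0.0321 -0.0013] z [-0.0321  0.9995  0.0006]
dist cm 11.62 turn 0.004 n 4
[[0.12,-2.9,-0.08,-0.001,0.0,0.0,6.0],[0.12,-2.9,-0.08,-0.001,0.0,0.0,6.0],[0.12,-2.9,-0.09,-0.001,0.0,0.0,6.0],[0.12,-2.9,-0.09,-0.001,0.0,0.0,6.0]]
```

Call:
arm_command --pt "-0.3 -2.9 -0.08 -0.001 0 0 6" --pt "0 -2.9 -0.08 -0.001 0 0 6" --pt "0.1 -2.9 -0.09 -0.001 0 0 6" --pt "0.1 -2.8 -0.09 -0.001 0 0 6" --pt "0 0 0 0 0 0 6"

```text
time: 48.25
position: [0.5795, 0.1689, 0.1811]
tool_rot: [-0.505, 0.496, 0.513, 0.486]
ft_force: [-0.9, 0.2, -0.3]
grip_width: 0.0594
```

```bash
python3 - <<'E'
from h import *
st(); rows(np.array([.5851,.1699,.105]),down(np.pi/2+.036),6.0,n=4)
im,d,K,T=cam("side"); P=cloud(d,K,T)
b=(d>0)&(P[...,2]>.10)&(P[...,2]<.165)&(P[...,0]>.57)&(P[...,0]<.62)&(abs(P[...,1]-.168)<.03)
q=P[b]; print("bar from side",len(q),q.min(0) if len(q) else "",q.max(0) if len(q) else "", np.median(q,0))
E
```

```text
t 48.25 pos [0.5795 0.1689 0.1811] F [-0.8942  0.1581 -0.3313] w 0.0594 q [ 0.0985  0.52    1.4847  0.0004  1.1557 -1.5085]
toolx [-0.0187 -0.0015 -0.9998] y [-0.9992 -0.036   0.0187] z [-0.0361  0.9993 -0.0008]
dist cm 7.63 turn 0.019 n 4
[[1.9,-0.18,0.02,0.0,-0.0,-0.005,6.0],[1.9,-0.17,0.02,0.0,-0.0,-0.005,6.0],[1.9,-0.16,0.02,0.0,-0.0,-0.005,6.0],[1.9,-0.15,0.02,0.0,-0.0,-0.005,6.0]]
bar from side 43 [0.5705 0.1496 0.1292] [0.5882 0.1872 0.1461] [0.5796 0.1596 0.1406]
```

Call:
arm_command --pt "1.9 -0.2 0.02 0 0 -0.006 6" --pt "1.9 -0.17 0.02 0 0 -0.005 6" --pt "1.9 -0.15 0.02 0 0 -0.005 6" --pt "1.8 -0.1 0.02 0 0 -0.003 6" --pt "0 0 0 0 0 0 6"

```text
time: 48.92
position: [0.5714, 0.17, 0.1001]
tool_rot: [-0.505, 0.495, 0.513, 0.486]
ft_force: [-0.2, -0.2, -0.1]
grip_width: 0.0602
```

```bash
python3 - <<'E'
from h import *
st(); rows(np.array([.5851,.1699,.104]),down(np.pi/2+.036),6.0,n=1)
E
```

```text
t 48.92 pos [0.5714 0.17   0.1001] F [-0.1649 -0.1872 -0.1287] w 0.0602 q [ 0.102   0.6132  1.5749 -0.0004  0.9715 -1.5059]
toolx [-0.0179 -0.0022 -0.9998] y [-0.9991 -0.0374  0.018 ] z [-0.0374  0.9993 -0.0015]
dist cm 1.43 turn 0.018 n 1
[[-0.42,-1.36,-0.06,0.001,-0.002,-0.018,6.0]]
```

Call:
arm_command --pt "-0.3 -1.2 0 0 0 -0.018 6" --pt "0 0 0 0 0 0 6"

```text
time: 49.18
position: [0.5836, 0.1707, 0.1041]
tool_rot: [0.51, -0.49, -0.509, -0.49]
ft_force: [0.0, 0.2, -0.1]
grip_width: 0.0598
```

```bash
python3 - <<'E'
from h import *
st(); rows(np.array([.5851,.1699,.104]),down(np.pi/2+.036),6.0,n=1)
im,d,K,T=cam("side"); P=cloud(d,K,T)
b=(d>0)&(P[...,2]>.12)&(P[...,2]<.158)&(P[...,0]>.53)&(P[...,0]<.57)&(P[...,1]>.12)&(P[...,1]<.2); print("plate",b.sum(),P[b].min(0),P[b].max(0))
E
```

```text
t 49.17 pos [0.5836 0.1707 0.1041] F [ 0.0008  0.21   -0.0517] w 0.0598 q [ 0.1018  0.614   1.5572 -0.0019  0.969  -1.5058]
toolx [ 0.0015 -0.0014 -1.    ] y [-0.9993 -0.0378 -0.0015] z [-0.0378  0.9993 -0.0014]
dist cm 0.16 turn 0.003 n 1
[[0.01,-0.14,-0.08,0.002,-0.001,0.001,6.0]]
plate 106 [0.5501 0.1208 0.1205] [0.5698 0.1991 0.1557]
```

Call:
arm_command --pt "0 -0.13 -0.08 0 0 0 6" --pt "0 0 0 0 0 0 3" --pt "0 0 0 0 0 0 3" --pt "0 0 0 0 0 0 3" --pt "0 0 0 0 0 0 3" --pt "0 0 0 0 0 0 3" --grip_force 15

```text
time: 49.98
position: [0.5847, 0.1698, 0.1051]
tool_rot: [0.51, -0.49, -0.509, -0.491]
ft_force: [0.1, -0.4, 0.5]
grip_width: 0.0339
```

```bash
python3 arc.py 0.0
```

```text
t 49.98 pos [0.5847 0.1698 0.1051] F [ 0.0802 -0.4154  0.4806] w 0.0339 q [ 0.1002  0.6135  1.5546 -0.0019  0.9719 -1.5073]
toolx [ 0.0017 -0.0014 -1.    ] y [-0.9993 -0.0378 -0.0016] z [-0.0378  0.9993 -0.0015]
theta 1.477 radius 0.1016 (0.0988) lateral -0.0002
[[0.12,1.26,0.0,0,0,0,3],[0.0,1.21,0.0,0,0,0,3],[0.15,1.21,0.0,0,0,0,3],[0.3,1.18,0.0,0,0,0,3],[0.44,1.13,0.0,0,0,0,3],[0.57,1.07,0.0,0,0,0,3],[0.7,0.99,0.0,0,0,0,3],[0.82,0.9,0.0,0,0,0,3],[0.92,0.79,0.0,0,0,0,3],[1.01,0.67,0.0,0,0,0,3],[1.09,0.54,0.0,0,0,0,3],[1.15,0.41,0.0,0,0,0,3]]
```

Call:
arm_command --pt "-0.05 1.24 0 0 0 0 3" --pt "0 1.21 0 0 0 0 3" --pt "0.15 1.21 0 0 0 0 3" --pt "0.3 1.18 0 0 0 0 3" --pt "0.44 1.13 0 0 0 0 3" --pt "0.57 1.07 0 0 0 0 3"

```text
time: 50.72
position: [0.5134, 0.1673, 0.0904]
tool_rot: [0.512, -0.488, -0.507, -0.493]
ft_force: [4.3, 0.2, -3.5]
grip_width: 0.0335
```

```bash
python3 arc.py 0.0
```

```text
t 50.73 pos [0.5134 0.1673 0.0904] F [ 4.2821  0.2452 -3.5088] w 0.0335 q [ 0.109   0.5577  1.7486 -0.0022  0.8249 -1.498 ]
toolx [ 0.0105 -0.0005 -0.9999] y [-0.9992 -0.0377 -0.0105] z [-0.0377  0.9993 -0.0009]
theta 0.739 radius 0.1003 (0.0988) lateral -0.0001
[[0.82,0.92,0.0,0,0,0,3],[0.81,0.91,0.0,0,0,0,3],[0.92,0.8,0.0,0,0,0,3],[1.01,0.68,0.0,0,0,0,3],[1.08,0.55,0.0,0,0,0,3],[1.14,0.42,0.0,0,0,0,3]]
```

Call:
arm_command --pt "0.75 0.95 0 0 0 0 3" --pt "0.81 0.91 0 0 0 0 3" --pt "0.92 0.8 0 0 0 0 3" --pt "1.0 0.68 0 0 0 0.005 3" --pt "1.08 0.55 0 0 0 0.005 3" --pt "1.0 0.4 0 0 0 0 3"

```text
time: 51.48
position: [0.4694, 0.1658, 0.0318]
tool_rot: [0.51, -0.49, -0.508, -0.491]
ft_force: [1.5, -0.7, 22.0]
grip_width: 0.0336
```

```bash
python3 arc.py 0.0
```

```text
t 51.48 pos [0.4694 0.1658 0.0318] F [ 1.4692 -0.6532 22.0137] w 0.0336 q [ 0.1151  0.6267  1.8827 -0.0013  0.6291 -1.4923]
toolx [ 0.0032 -0.0004 -1.    ] y [-0.9993 -0.0376 -0.0032] z [-0.0376  0.9993 -0.0005]
theta -0.009 radius 0.1005 (0.0988) lateral -0.0001
[[-0.04,-0.19,0.01,0,0,0,3]]
```

The lid is shut against its stop. Releasing and retreating.

Call:
arm_command --pt "0 0 0 0 0 0 3.3" --pt "0 0 0 0 0 0 6" --pt "0 0 0 0 0 0 6" --pt "0 0 0 0 0 0 6" --pt "0 0 0 0 0 0 6" --pt "-2 0 0 0 0 0 6" --pt "-4 0 0 0 0 0 6" --pt "-5 0 0 0 0 0 6" --pt "-5 1 0 0 0 0 6" --pt "0 0 0 0 0 0 6"

```text
time: 52.72
position: [0.4547, 0.1649, 0.193]
tool_rot: [-0.507, 0.494, 0.512, 0.487]
ft_force: [-0.3, -0.5, -0.3]
grip_width: 0.0599
```

```bash
python3 - <<'E'
from panels import *
st(); im,d,K,T=cam("wrist"); P=cloud(d,K,T)
X=np.array([np.cos(.036),np.sin(.036)]); Y=np.array([-X[1],X[0]]); H=np.array([.4713,.166])+.095*X
f=(P[...,:2]-H)@X; l=(P[...,:2]-H)@Y
for k,n in ((-1,"dots"),(0,"probe"),(1,"disc"),(2,"cross")):
    s=(d>0)&(abs(l-.0915*k)<.035)&(f>-.085)&(f<-.02)&(P[...,2]>.03)&(P[...,2]<.2)
    A=np.c_[f[s],np.ones(s.sum())]; z=P[...,2][s]; c=np.linalg.lstsq(A,z,rcond=None)[0]; print(n,s.sum(),"slope %.3f z med %.4f"%(-c[0],np.median(z)))
m=((P[...,2]>.066)&(P[...,2]<.09)&(d>0)).astype(np.uint8)
for k in cv2.findContours(m,0,2)[0]:
    if cv2.contourArea(k)>60: print("bar z",np.median(P[...,2][cv2.drawContours(m*0,[k],0,1,-1)>0]),plane(cv2.minAreaRect(k)[0],.0745,K,T))
panels("side"); im,d,K,T=cam("side"); cv2.imwrite("pics/n.png",im)
E
```

```text
t 52.73 pos [0.4547 0.1649 0.193 ] F [-0.2791 -0.4512 -0.2769] w 0.0599 q [ 0.1169  0.3429  1.7694 -0.0009  1.0403 -1.491 ]
toolx [-0.0109 -0.002  -0.9999] y [-0.9992 -0.0376  0.0109] z [-0.0376  0.9993 -0.0016]
dots 1845 slope -0.014 z med 0.0458
probe 2527 slope 0.001 z med 0.0458
disc 1845 slope -0.019 z med 0.0460
cross 1119 slope -0.014 z med 0.0459
bar z 0.07347486469768133 [[0.464  0.3466 0.0745]]
bar z 0.07357017934612234 [[0.4674 0.2564 0.0745]]
bar z 0.07335310062508335 [[0.4708 0.1662 0.0745]]
bar z 0.07328988890807348 [[0.4736 0.0759 0.0745]]
side panel 1 c [ 0.6014 -0.1544] size 0.066 0.109 z 0.0251 round [ 0.5591 -0.1468] square [ 0.6438 -0.162 ] bgr [ 91 181 215] [ 89 179 214]
side panel 3 c [ 0.6106 -0.3038] size 0.065 0.111 z 0.0252 round [ 0.5679 -0.3082] square [ 0.6534 -0.2994] bgr [ 89 180 214] [ 90 181 215]
side panel 4 c [ 0.4273 -0.2988] size 0.063 0.110 z 0.0256 round [ 0.3856 -0.3095] square [ 0.4689 -0.288 ] bgr [ 90 181 216] [ 88 179 212]
```

View pics/n.png

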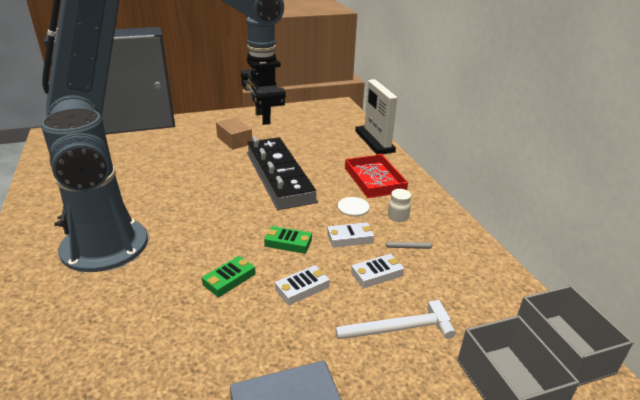

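The picture shows all four lids shut (organiser at (280,170)), every panel lying flat and the bystanders where they were. Handing in.

```bash
python3 -c "
from rig import workorder; print(workorder.hand_in())"
```

```text
the job is handed in; nothing more can be done
None
```

I handed the job in at about 53 s on the robot's clock; no verdict was reported. I opened only the probe lid, to about 1.48 rad. I then rested the probe, slanting tip-down, on the round and then the square pad of panels 1, 3 and 4 (panel 2 is absent). After that I laid it back in its compartment and closed the lid.

**Contacts:** each pad got over 1.2 s of contact, with the force readings between about 2.6 and 8 N. By camera, the tip ended about 1–3 mm from each pad centre. I re-rested three of the pads to centre the tip better.

**Last checks:**
- **Lids:** all four are level, tops at 0.046 m.
- **Probe:** it lay flat at its original spot before the lid was closed.
- **Panels and bystanders:** all three panels lie flat. The bystanders look unmoved in the last picture, though I did not measure them.

**What disagreed:**
- **Fingertips:** they sit about 30 mm behind the reported TCP, so the first pinch of the lid bar closed above it. I measured the offset and used it from then on.
- **Panel 4:** it was knocked about 4 cm aside after both its pads were done. It still lies flat.

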